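# Hang the measuring cups nested on their hook

### The arm

A 6-joint arm with a two-finger parallel gripper is mounted at the origin on the work surface. World frame = base frame: x ahead of the robot, y to its left, z up, the work surface at z = 0. Lengths are in mm, angles in degrees, forces in N, time in s.
With the tool pointing down it reaches from about 350 to 850 mm from the base axis. Payload 8.1 kg.
Tool frame: the origin (TCP) lies between the finger pads; the fingertips stand ahead of it and the grasp point (between the pads) lies 2 mm behind it (nose_length is the z of the fingertips in the tool frame, in mm); z points along the fingers, y is the direction in which the jaws open and shut (so a half turn about z gives the same grasp; the last joint's range is limited). The gripper opens to 85 mm and grips with 20 to 120 N. Pads are 22 mm wide; open, the fingers measure 114 mm over their backs; the gripper's body (76 mm by 85 mm) begins 54 mm behind the grasp point. The pads swing forward as they close: fully open they stand 13 mm farther back than shut.
Start: joints at [-76.226, 7.471, 85.268, -0, 87.261, -4.893], TCP at [192.06, -568.435, 248.292] pointing down, gripper open.
Joint ranges: [-169.43, 169.43], [-51.17, 129.36], [1.28, 143.12], [-76.62, 256.62], [0, 156.53], [-152.29, 152.29]. Speed limits (degrees/s): [136.94, 136.94, 159.86, 180, 180, 180].

### API

Orientations are given as [roll, pitch, yaw] about the fixed x, y, z axes, in that order (R = Rz(yaw) Ry(pitch) Rx(roll)).
In Python, from bench import * gives the robot as it stands.
- The arm moves only by the tool jog_arm, never from a script. Its argument "plan" is a list of rows, each a list of 3 entries, a list of its own where there are three numbers: the turn, a rotation vector about the tool's x, y, z in degrees, then the shift along the tool's x, y, z in m, then the gripper's target within -1 to 1 (fully open at 1, half-way at 0, shut at -1). A call has 1 to 12 rows; each row is the pose to reach, as a shift and turn from the pose commanded when the call began, along the tool's axes at that moment; what a row does not reach only later rows make up. A row lasts 1/8 s, in which the tool goes at most 62.5 mm and 10.7 degrees, less where a joint would pass 70% of its speed; a pose out of reach is approached as far as the arm can. A call with a gripper value outside its range is refused whole. The fingers move at their own pace and stop on an object; "force" is the grip in N (left out, the last holds). Time passes only in rows, so rows that repeat a pose let the fingers close. It gives the time, the measured TCP pose, the force and the opening at its end, in the units of the state.
- sense(): the state, without advancing time (a new reading comes with each control period).
- snapshot(name): name is "side" or "top" or "wrist"; returns (picture, depth): 400x640x3 uint8, blue, green, red; 400x640 float32, mm along the optical axis (not along the pixel's ray), 0 where there is no reading.
- camera_info(name): a dict with "fov_y" (degrees; the focal length in pixels is half the picture's height over the tangent of half this angle, whatever the lens; pixels are square), "cx", "cy" (the principal point, pixels), "origin" and "orientation" of the camera in the world. Camera axes: x right, y down, z forward; pixel columns grow to the right and rows downward; lengths in mm; the calibration is good to about 2 mm. The wrist camera is an equidistant fisheye: a pixel r from the principal point sees the ray r / f radians off the axis. A picture is of the moment at which its call begins: read the wrist's pose just before it. camera_info takes no time and is no camera call; for the wrist camera it gives the pose at the moment of the call.
- hand_in(): hands the job in, once; it reports no verdict.
The state is a dict: "time": time; "joint_pos": joint angles; "qd": joint speeds; "joint_efforts": joint torques, N m; "tool_pos": TCP position; "tcp_rot": TCP orientation; "ft_force": force on the tool from outside, world axes, zero at the start; "wrist_torque": the same for the moment, N m; "finger_gap": finger opening in mm.
Only numpy, scipy, OpenCV 4.12 (cv2) and the standard library are available. Lean on these libraries where they do the work, as an engineer would, in place of code of your own. Each camera call takes 0.05 s, during which the arm holds its last target.

### The job

Put the three steel measuring cups away on the hook of the post, hung by their handle loops with the mouths facing out towards the hook's tip: the largest first, pushed back to the collar, then the middle one, then the smallest, each with its bowl nested fully inside the one before. Leave all three hanging at rest and do not disturb the loaf tin, the jar or the dough bowl.

Things in the scene. Friction and masses are not known exactly. Their poses are not given: they have to be found in the camera images.
- big: largest steel measuring cup, about 150 g: round bowl 90 mm across, 50 mm high, 3 mm wall, 65 mm foot; flat handle 14 mm wide, 5 mm thick, its mid-plane 47 mm above the foot, bare from 45 to 132 mm from the bowl's axis, ending in a wire loop. Origin: centre of the bowl's underside; x along the handle to the loop, z out of the mouth. Starts mouth up, loop roughly away from the robot
- big_eye (a point): centre of the opening of the largest cup's hanging loop, 150 mm from the bowl's axis, in the handle's mid-plane. The loop is 5 mm wire in the handle's plane; its opening is about 17 mm wide and 31 mm long (along the handle). Axes as the cup's
- big_rim (a point): centre of the largest cup's mouth, in the plane of the rim. Axes as the cup's
- mid: middle steel measuring cup, about 110 g: round bowl 70 mm across, 42 mm high, 3 mm wall, 50 mm foot; flat handle 14 mm wide, 5 mm thick, its mid-plane 39 mm above the foot, bare from 35 to 132 mm from the bowl's axis, ending in a wire loop. Origin: centre of the bowl's underside; x along the handle to the loop, z out of the mouth. Starts mouth up, loop roughly away from the robot
- mid_eye (a point): centre of the opening of the middle cup's hanging loop, 150 mm from the bowl's axis, in the handle's mid-plane. The loop is 5 mm wire in the handle's plane; its opening is about 17 mm wide and 31 mm long (along the handle). Axes as the cup's
- mid_rim (a point): centre of the middle cup's mouth, in the plane of the rim. Axes as the cup's
- small: smallest steel measuring cup, about 80 g: round bowl 52 mm across, 34 mm high, 3 mm wall, 37 mm foot; flat handle 14 mm wide, 5 mm thick, its mid-plane 31 mm above the foot, bare from 26 to 132 mm from the bowl's axis, ending in a wire loop. Origin: centre of the bowl's underside; x along the handle to the loop, z out of the mouth. Starts mouth up, loop roughly away from the robot
- small_eye (a point): centre of the opening of the smallest cup's hanging loop, 150 mm from the bowl's axis, in the handle's mid-plane. The loop is 5 mm wire in the handle's plane; its opening is about 17 mm wide and 31 mm long (along the handle). Axes as the cup's
- small_rim (a point): centre of the smallest cup's mouth, in the plane of the rim. Axes as the cup's
- stand: steel post 24 mm thick, 297 mm high, foot plate 110 mm square, fixed. A hook of 7 mm bar sticks out along its -x (roughly to the robot), 250 mm up: a 26 mm collar 55 mm from the post's axis, a level run to 85 mm, then the tip rises at 45 degrees, 15 mm out and 15 mm up. Origin: centre of the foot's underside, z up
- hook_back (a point): centre line of the hook's bar at the outer face of the collar: the back end of the level run. Axes as the stand's (-x runs outward along the hook). A cup hung on the bar swings freely and settles with its bowl about 10 degrees outward of plumb; loops slide along the bar under a push of 1 to 2 N
- hook_bend (a point): centre line of the bar where the level run ends and the tip begins to rise, 30 mm out from hook_back. Axes as the stand's
- hook_tip (a point): end of the hook's upturned tip, on the bar's centre line (15 mm out and 15 mm up from hook_bend). Axes as the stand's
- loaf_tin: bystander: dark steel loaf tin 210 x 110 x 70 mm, origin at the centre of its underside; leave alone
- jar: bystander: closed amber glass jar, 76 mm across and 110 mm high, origin at the centre of its underside; leave alone
- dough_bowl: bystander: white bowl 110 mm across and 50 mm high, origin at the centre of its underside; leave alone
Things that resemble listed ones, but are neither listed nor needed, are in the scene too. Leave any orange look-alike of the small alone.

How it is judged:
By the outcome, as a careful person would: the job done as asked, in the order asked, and still so for the second after the job is handed in, with the robot touching nothing.
It also fails if it takes over 72 s, if anything falls off the work surface, if the arm or the gripper's body presses on something with over 40 N, if the wrist force passes 120 N, or if a joint passes its speed limit or range.

## Working session

There is one attempt and no reset: what is moved stays moved. The work goes in short steps, Python scripts to look and compute and a tool call to move; the robot and the scene stay as the last step left them, time stands still between calls to the robot, and variables do not carry over. Pictures are saved under pics/ and viewed, and the job is handed in when it is done.

Besides the shell and the picture viewer there is one more tool, called after ">>>" by a JSON object that holds its "api" and its "payload", one argument or row to a line. jog_arm: Moves the arm, as the interface text tells. Its arguments: {"type":"object","properties":{"plan":{"type":"array","items":{"type":"array"}},"force":{"type":"number"}},"required":["plan"]}

```bash
ls -la; mkdir -p pics; python3 - <<'E'
from bench import *
import cv2
print(sense())
for n in ("side","top","wrist"):
    print(n,camera_info(n))
for n in ("side","top","wrist"):
    p,d=snapshot(n); cv2.imwrite(f"pics/{n}0.png",p)
    import numpy as np
    np.save(f"pics/{n}0.npy",d)
E
```

```text
total 12
drwxr-xr-x  3 agent agent 4096 Dec  6 13:15 .
drwxr-xr-x 23 root  root  4096 Dec  6 13:15 ..
drwxr-xr-x  2 agent agent 4096 Dec  6 13:15 pics
{'time': 0.0, 'joint_pos': array([-7.62251818e+01,  7.51452420e+00,  8.53297466e+01, -2.65956505e-03,
        8.72619147e+01, -4.89398375e+00]), 'qd': array([-0.08151047,  0.0560319 , -0.02173879, -0.02125982,  0.05310984,
        0.09155344]), 'joint_efforts': array([-5.43915721e-04, -5.69400537e+01, -5.00543725e+01, -1.97142240e-04,
        1.50649360e-02, -4.78407372e-06]), 'tool_pos': array([ 191.92975938, -567.92120981,  247.24601623]), 'tcp_rot': array([-1.79893975e+02, -6.41232303e-03,  1.86689256e+01]), 'ft_force': array([ 0.34272406,  0.30635731, -0.55714491]), 'wrist_torque': array([ 0.02745393,  0.01797431, -0.00177663]), 'finger_gap': 85.47721055489028}
side {'fov_y': 54.150538510372854, 'cx': 322.27151643631026, 'cy': 201.75960753913628, 'origin': array([237.73562493, 879.37574088, 959.36809415]), 'orientation': array([-131.47852999,    1.00597271, -161.73438032])}
top {'fov_y': 56.446328419555556, 'cx': 319.8363767895422, 'cy': 202.1971390045467, 'origin': array([ 369.97836302,   24.07366739, 1502.68853163]), 'orientation': array([-173.29762274,   -0.80879878,  -89.81968491])}
wrist {'fov_y': 65.70646984690485, 'cx': 322.872958334618, 'cy': 199.57034273746018, 'origin': array([ 267.07839519, -542.21163191,  373.04260067]), 'orientation': array([ 1.61836393e+02,  8.82512566e-02, -7.13201271e+01])}
```

View pics/top0.png

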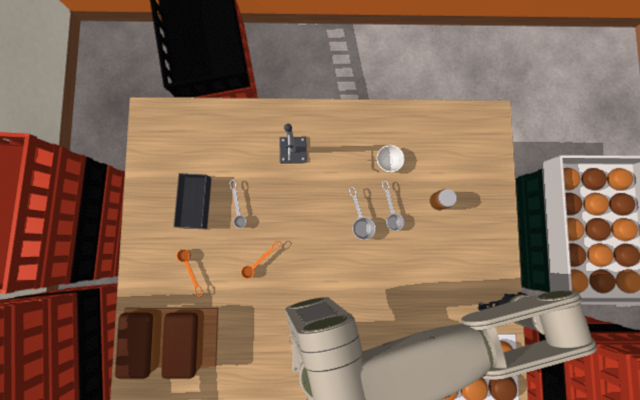

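View pics/side0.png

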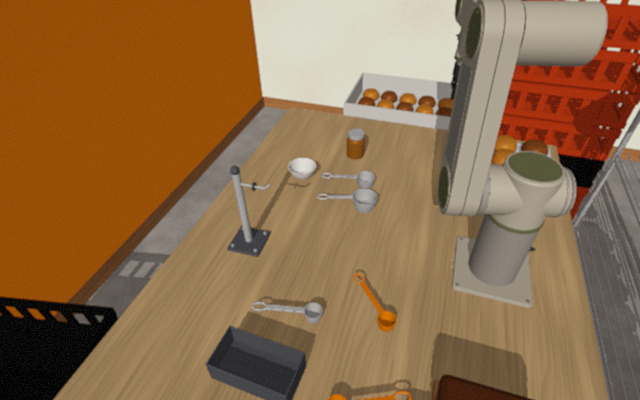

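View pics/wrist0.png

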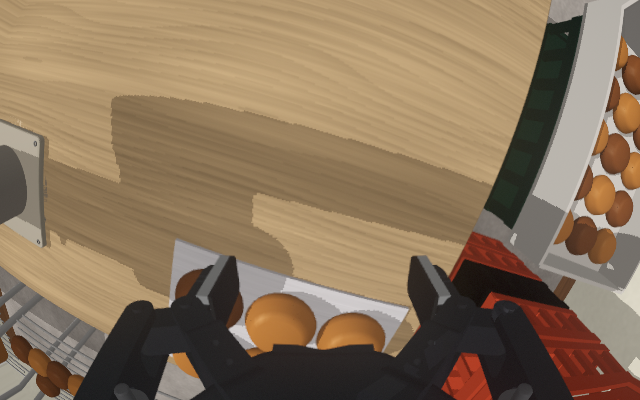

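```bash
cat > h.py <<'E'
import numpy as np, cv2
from scipy.spatial.transform import Rotation as R
from bench import *
def rot(o): return R.from_euler('xyz',o,degrees=True).as_matrix()
def ray(ci,u,v,fish=False):
    f=200/np.tan(np.radians(ci['fov_y']/2))
    x=np.asarray(u,float)-ci['cx'];y=np.asarray(v,float)-ci['cy']
    if fish:
        r=np.hypot(x,y)+1e-9;t=r/f
        d=np.stack([np.sin(t)*x/r,np.sin(t)*y/r,np.cos(t)],-1)
    else: d=np.stack([x/f,y/f,np.ones_like(x)],-1)
    return d@rot(ci['orientation']).T
def plane(ci,u,v,z,fish=False):
    d=ray(ci,u,v,fish);o=ci['origin']
    s=(z-o[2])/d[...,2]
    return o+d*s[...,None]
def cloud(ci,D,fish=False):
    v,u=np.mgrid[0:400,0:640]
    d=ray(ci,u,v,fish)
    c=d@rot(ci['orientation'])[:,2]
    return ci['origin']+d*(D/c)[...,None]
def tri(ci1,p1,ci2,p2,f1=False,f2=False):
    d1=ray(ci1,*p1,f1);d2=ray(ci2,*p2,f2);d1/=np.linalg.norm(d1);d2/=np.linalg.norm(d2)
    A=np.stack([d1,-d2],1);s=np.linalg.lstsq(A,ci2['origin']-ci1['origin'],rcond=None)[0]
    a=ci1['origin']+s[0]*d1;b=ci2['origin']+s[1]*d2
    return (a+b)/2,np.linalg.norm(a-b)
E
python3 - <<'E'
from h import *
p=cv2.imread('pics/top0.png')
cv2.imwrite('pics/c1.png',cv2.resize(p[110:250,220:440],None,fx=3.6,fy=3.6,interpolation=cv2.INTER_CUBIC))
p=cv2.imread('pics/side0.png')
cv2.imwrite('pics/c2.png',cv2.resize(p[150:340,220:400],None,fx=3.1,fy=3.1,interpolation=cv2.INTER_CUBIC))
ci=camera_info('top');D=np.load('pics/top0.npy');P=cloud(ci,D)
print(P[300,60:70:5], P[180,330],P[222,420])
for n,(u,v) in dict(big=(364,229),mid=(394,222),small=(240,222)).items():
    print(n,plane(ci,u,v,45.), P[v,u])
E
```

```text
[[ 143.41373996 1082.1424654  -100.02704869]
 [ 138.69328086 1083.25483871 -133.59256823]] [637.25317005 -37.64143263   5.7637392 ] [ 467.51462788 -401.25728075    4.83126865]
big [ 436.59881962 -169.11018344   45.        ] [ 438.36518885 -174.23224396    6.35096771]
mid [ 464.48394604 -287.38372889   45.        ] [ 466.82866311 -295.11109747    8.83422998]
small [462.04255193 315.40886259  45.        ] [464.67933245 323.75289924   3.25081648]
```

View pics/c1.png

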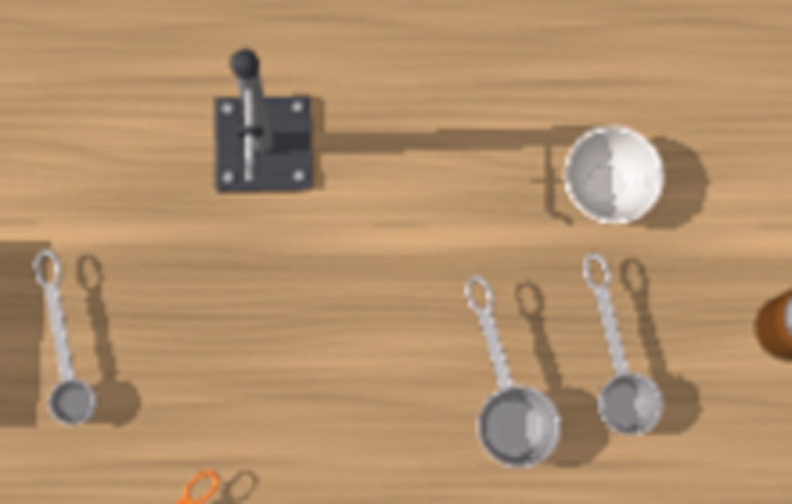

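View pics/c2.png

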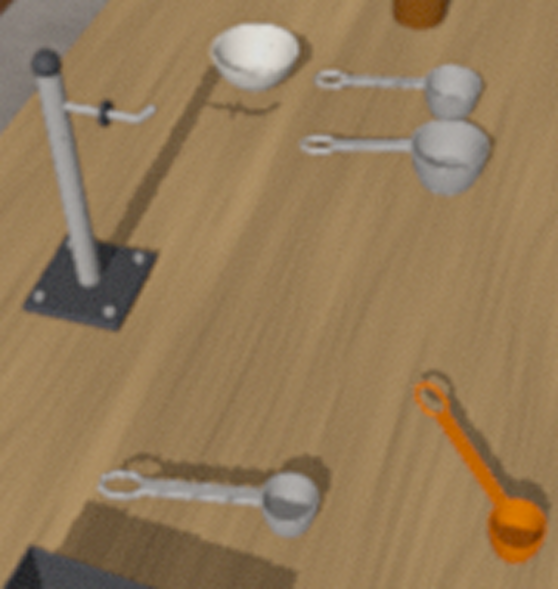

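```bash
python3 - <<'E'
from h import *
import bench; print([n for n in dir(bench) if not n.startswith('_')])
for name,boxes in dict(top=dict(big=(345,180,380,245),mid=(378,176,406,235),small=(225,174,250,232),stand=(275,120,312,168)),side=dict(stand=(222,160,275,260))).items():
    p=cv2.imread(f'pics/{name}0.png');ci=camera_info(name)
    hsv=cv2.cvtColor(p,cv2.COLOR_BGR2HSV)
    for n,(a,b,c,d) in boxes.items():
        m=(hsv[b:d,a:c,1]<60)
        cv2.imwrite(f'pics/m_{name}_{n}.png',cv2.resize(np.hstack([p[b:d,a:c],np.repeat(m[...,None]*255,3,2).astype(np.uint8)]),None,fx=8,fy=8,interpolation=cv2.INTER_NEAREST))
        print(name,n,m.sum())
E
```

```text
['PlanningError', 'camera_info', 'hand_in', 'nose_length', 'sense', 'snapshot']
top big 556
top mid 387
top small 289
top stand 763
side stand 1719
```

```bash
python3 - <<'E'
from h import *
a=[cv2.imread(f'pics/m_top_{n}.png') for n in ('big','mid','small')]
H=max(x.shape[0] for x in a)
im=np.hstack([cv2.copyMakeBorder(x,0,H-x.shape[0],0,4,cv2.BORDER_CONSTANT) for x in a])
print(im.shape); s=800/im.shape[1]
cv2.imwrite('pics/m3.png',cv2.resize(im,None,fx=min(s,600/H),fy=min(s,600/H)))
E
```

```text
(520, 1420, 3)
```

View pics/m3.png

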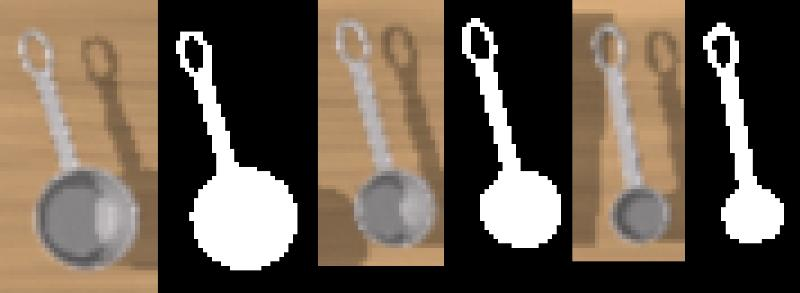

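View pics/m_top_stand.png

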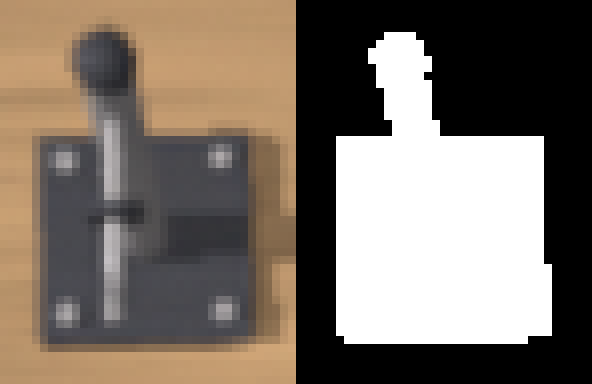

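View pics/m_side_stand.png

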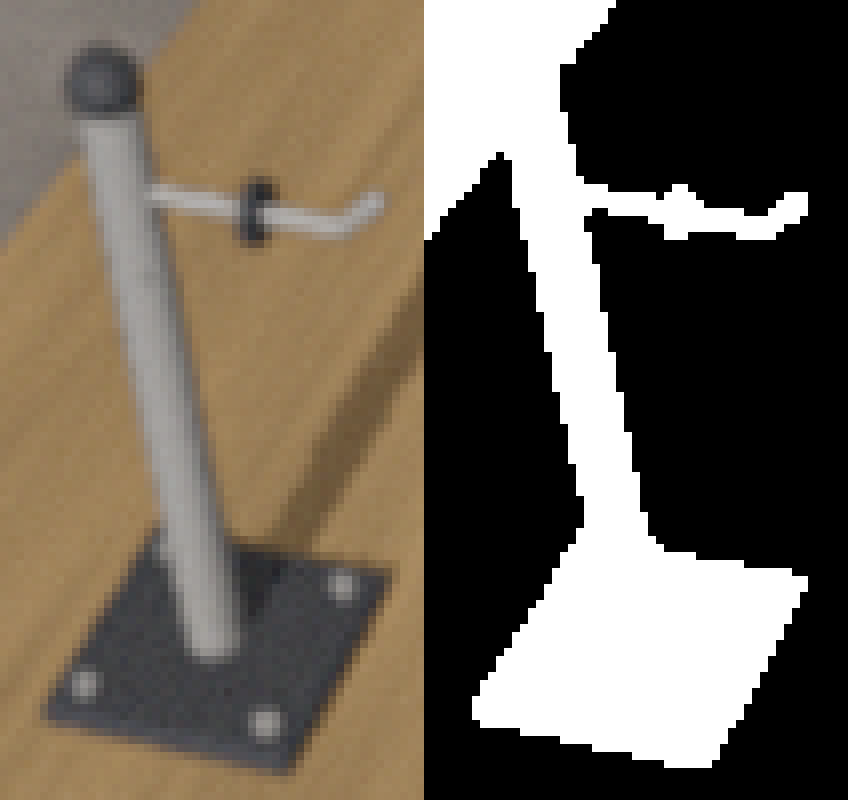

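```bash
python3 - <<'E'
from h import *
t=camera_info('top');s=camera_info('side')
c=lambda x,y:(275+x/8-.5,120+y/8-.5)
d=lambda x,y:(222+x/8-.5,160+y/8-.5)
print('nose',nose_length() if callable(nose_length) else nose_length)
for x in [(65,161),(219,156),(68,313),(223,310),(144,235)]: print('bolt',plane(t,*c(*x),8.).round(1))
for x in [(84,684),(265,723),(342,585)]: print('sbolt',plane(s,*d(*x),8.).round(1))
for n,a,b in [('tip',(111,320),(378,200)),('collar',(117,213),(256,212)),('knob',(104,60),(102,82))]:
    e=tri(t,c(*a),s,d(*b)); print(n,e[0].round(1),e[1].round(1))
print('side bend @250 tip@265',plane(s,*d(340,228),250.),plane(s,*d(378,200),264.))
p=cv2.imread('pics/top0.png');hsv=cv2.cvtColor(p,cv2.COLOR_BGR2HSV)
for n,(a,b,cc,dd),zr,zh,ch,hd in [('big',(345,180,380,245),50,47,13,86),('mid',(378,176,406,235),42,39,10,80),('small',(225,174,250,232),34,31,8,80)]:
    m=((hsv[b:dd,a:cc,1]<60)*255).astype(np.uint8)
    o=cv2.morphologyEx(m,cv2.MORPH_OPEN,cv2.getStructuringElement(cv2.MORPH_ELLIPSE,(7,7)))
    k=cv2.findContours(o,cv2.RETR_EXTERNAL,cv2.CHAIN_APPROX_NONE)[0]; k=max(k,key=cv2.contourArea)
    (cx,cy),r=cv2.minEnclosingCircle(k)
    B=plane(t,a+cx,b+cy,float(zr-4))
    r=m.copy(); r[cv2.dilate(o,np.ones((5,5)))>0]=0
    v,u=np.nonzero(r); top=v.min()
    # loop hole: external contour filled minus mask
    cs,hi=cv2.findContours(m,cv2.RETR_CCOMP,cv2.CHAIN_APPROX_NONE)
    holes=[i for i in range(len(cs)) if hi[0][i][3]>=0]
    # handle line pca in world
    W=plane(t,a+u,b+v,float(zh))[:,:2]
    mu=W.mean(0);ev=np.linalg.svd(W-mu)[2][0]; ev*=np.sign(ev[0])
    far=((W-B[:2])@ev)
    L=B[:2]; perp=np.array([-ev[1],ev[0]])
    print(n,'bowl',B.round(1),'pca yaw',np.degrees(np.arctan2(ev[1],ev[0])).round(1),'yaw from bowl->mu',np.degrees(np.arctan2(*(mu-L)[::-1])).round(1),'far',far.max().round(1),'lat',((mu-L)@perp).round(1))
    for i in holes:
        f=np.zeros_like(m);cv2.drawContours(f,cs,i,255,-1);vv,uu=np.nonzero(f);E=plane(t,a+uu.mean(),b+vv.mean(),float(zh));print('  hole',len(vv),E.round(1),np.linalg.norm(E[:2]-L).round(1),np.degrees(np.arctan2(*(E[:2]-L)[::-1])).round(1))
E
```

```text
nose 17.0
bolt [804.2 157.5   8. ]
bolt [807.4  78.3   8. ]
bolt [724.4 154.7   8. ]
bolt [726.5  75.6   8. ]
bolt [765.5 116.4   8. ]
sbolt [807.  153.3   8. ]
sbolt [726.5 150.3   8. ]
sbolt [729.2  70.1   8. ]
tip [661.1 114.2 267.2] 2.1
collar [712.  113.5 249.1] 1.3
knob [763.7 116.2 298.2] 1.0
side bend @250 tip@265 [679.22328135 113.86203178 250.        ] [664.13783847 110.6987649  264.        ]
big bowl [ 442.4 -168.9   46. ] pca yaw 16.0 yaw from bowl->mu 17.1 far 168.5 lat 2.1
  hole 41 [ 584.5 -125.1   47. ] 148.7 17.1
mid bowl [ 465.4 -291.1   38. ] pca yaw 13.7 yaw from bowl->mu 13.3 far 171.7 lat -0.7
  hole 42 [ 611.4 -257.    39. ] 150.0 13.1
small bowl [467.5 320.6  30. ] pca yaw 12.3 yaw from bowl->mu 11.8 far 170.5 lat -0.8
  hole 39 [612.1 350.8  31. ] 147.7 11.8
```

```bash
cat >> h.py <<'E'
def cur():
    s=sense(); return np.array(s['tool_pos']),rot(s['tcp_rot']),s
def go(pos,Rm,off=0.):
    """print row to bring tool point (0,0,off) to pos with orientation Rm"""
    p,Rc,s=cur()
    Rm=np.asarray(Rm); t=np.asarray(pos,float)-Rm@np.array([0,0,off])
    rv=np.degrees(R.from_matrix(Rc.T@Rm).as_rotvec()); sh=Rc.T@(t-p)/1000
    print('t=%.2f'%s['time'],'row',rv.round(1).tolist(),sh.round(4).tolist(),'dist %.0f ang %.0f'%(np.linalg.norm(sh)*1000,np.linalg.norm(rv)))
def down(yaw): return rot([180,0,yaw])
def hangR(yaw,tilt):
    # tool z forward(yaw) and down by tilt, tool x up
    f=np.array([np.cos(np.radians(yaw)),np.sin(np.radians(yaw)),0]);z=np.array([0,0,1.]);t=np.radians(tilt)
    tz=f*np.cos(t)-z*np.sin(t); tx=f*np.sin(t)+z*np.cos(t); ty=np.cross(tz,tx)
    return np.stack([tx,ty,tz],1)
def show():
    s=sense(); print('t=%.2f'%s['time'],'tcp',s['tool_pos'].round(1),s['tcp_rot'].round(1),'f',s['ft_force'].round(1),'tq',s['wrist_torque'].round(2),'gap',round(s['finger_gap'],1),'q',s['joint_pos'].round(0))
E
python3 - <<'E'
from h import *
y=np.radians(16.8); d=np.array([np.cos(y),np.sin(y)])
g=np.array([442.4,-168.9])+75*d
print(g); go([*g,170],down(16.8))
E
```

```text
[ 514.19896231 -147.22261523]
t=0.15 row [-0.1, -0.0, 1.9] [0.4399, -0.2954, 0.078] dist 536 ang 2
```

Candidates for "big": the steel cups at (364,229), (394,222) and (240,222) in the top view. The orange ones at (247,271) and (183,256) are look-alikes, and the white bowl at (390,158) is the dough bowl. The rims measure about 86, 68 and 50 mm, so (364,229) is big, (394,222) is mid and (240,222) is small. I'm going to hover over big and check it with the wrist camera.

>>> {"api": "jog_arm", "payload": {
  "plan": [
    [[0,0,1.9],[0.44,-0.295,0.078],0],
    [[0,0,1.9],[0.44,-0.295,0.078],0],
    [[0,0,1.9],[0.44,-0.295,0.078],0],
    [[0,0,1.9],[0.44,-0.295,0.078],0],
    [[0,0,1.9],[0.44,-0.295,0.078],0],
    [[0,0,1.9],[0.44,-0.295,0.078],0],
    [[0,0,1.9],[0.44,-0.295,0.078],0],
    [[0,0,1.9],[0.44,-0.295,0.078],0],
    [[0,0,1.9],[0.44,-0.295,0.078],0],
    [[0,0,1.9],[0.44,-0.295,0.078],0]
  ],
  "force": 60
}}

```text
time: 1.4
tool_pos: [515.0, -145.7, 169.3]
tcp_rot: [-179.9, 0.1, 17.0]
ft_force: [-0.3, -0.2, -0.3]
finger_gap: 42.7
```

```bash
python3 - <<'E'
from h import *
show()
ci=camera_info('wrist');p,D=snapshot('wrist');cv2.imwrite('pics/w1.png',p);np.save('pics/w1.npy',D);np.save('pics/w1ci.npy',ci,allow_pickle=True)
E
```

```text
t=1.40 tcp [ 515.  -145.7  169.3] [-1.799e+02  1.000e-01  1.700e+01] f [-0.3 -0.2 -0.3] tq [-0.02  0.01  0.05] gap 42.7 q [-21.   0. 101.   0.  79.  52.]
```

View pics/w1.png

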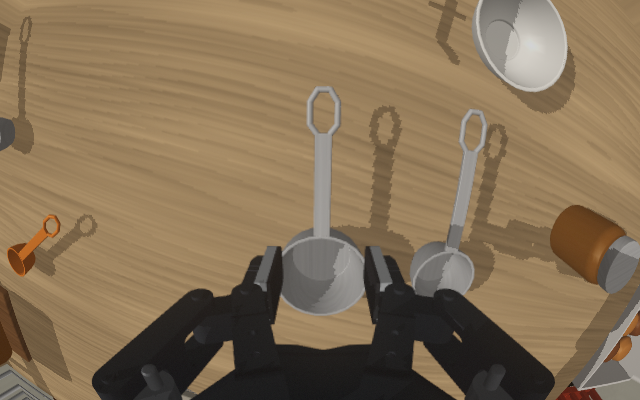

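```bash
python3 - <<'E'
from h import *
ci=np.load('pics/w1ci.npy',allow_pickle=True).item()
for n,px,z in [('bigeye',(323,111.5),47.),('bigh1',(322.5,145),47.),('bigh2',(322,230),47.),('mideye',(473,132),39.),('midh1',(470,155),39.),('midh2',(454.5,245),39.),('rimL',(278,275),50.),('rimR',(368,275),50.)]:
    print(n,plane(ci,*px,z,True).round(1))
a=plane(ci,323,111.5,47.,True);b=plane(ci,322,230,47.,True);d=(a-b)[:2];yw=np.degrees(np.arctan2(d[1],d[0]));d/=np.linalg.norm(d)
g=a[:2]-75*d;print('big yaw',yw,'grasp',g); go([*g,47],down(yw),5)
a=plane(ci,473,132,39.,True);b=plane(ci,454.5,245,39.,True);d=(a-b)[:2];print('mid yaw',np.degrees(np.arctan2(d[1],d[0])),a[:2]-75*d/np.linalg.norm(d))
E
```

```text
bigeye [ 582.9 -124.5   47. ]
bigh1 [ 556.9 -132.    47. ]
bigh2 [ 485.8 -153.3   47. ]
mideye [ 610.1 -256.    39. ]
midh1 [ 589.6 -261.2   39. ]
midh2 [ 503.2 -284.3   39. ]
rimL [ 430.6 -127.1   50. ]
rimR [ 455.2 -207.4   50. ]
big yaw 16.50740787386671 grasp [ 511.02166116 -145.77607599]
t=1.45 row [-0.0, 0.1, 0.4] [-0.0027, -0.0022, 0.1177] dist 118 ang 0
mid yaw 14.816109752453409 [ 537.58108122 -275.17810198]
```

>>> {"api": "jog_arm", "payload": {
  "plan": [
    [[0,0,0.4],[-0.003,-0.002,0.06],0],
    [[0,0,0.4],[-0.003,-0.002,0.118],0],
    [[0,0,0.4],[-0.003,-0.002,0.118],0],
    [[0,0,0.4],[-0.003,-0.002,0.118],-0.4],
    [[0,0,0.4],[-0.003,-0.002,0.118],-1],
    [[0,0,0.4],[-0.003,-0.002,0.118],-1],
    [[0,0,0.4],[-0.003,-0.002,0.118],-1],
    [[0,0,0.4],[-0.003,-0.002,0.118],-1],
    [[0,0,0.4],[-0.003,-0.002,0.118],-1]
  ],
  "force": 80
}}

```text
time: 2.58
tool_pos: [513.7, -148.1, 55.1]
tcp_rot: [179.8, -0.3, 16.4]
ft_force: [3.4, -2.1, 6.4]
finger_gap: 10.9
```

```bash
python3 - <<'E'
from h import *
show()
E
```

```text
t=2.58 tcp [ 513.7 -148.1   55.1] [179.8  -0.3  16.4] f [ 3.4 -2.1  6.4] tq [-0.25 -0.48  0.08] gap 10.9 q [-22.   8. 106.  -0.  66.  52.]
```

```bash
python3 - <<'E'
from h import *
p,D=snapshot('wrist');cv2.imwrite('pics/w2.png',p);show()
p,D=snapshot('side');cv2.imwrite('pics/s2.png',cv2.resize(p[140:260,280:440],None,fx=4,fy=4,interpolation=cv2.INTER_CUBIC))
E
```

```text
t=2.62 tcp [ 513.8 -148.1   55.1] [179.8  -0.3  16.4] f [ 3.8 -1.3  6.5] tq [-0.24 -0.43  0.1 ] gap 10.9 q [-22.   8. 106.  -0.  66.  52.]
```

View pics/w2.png

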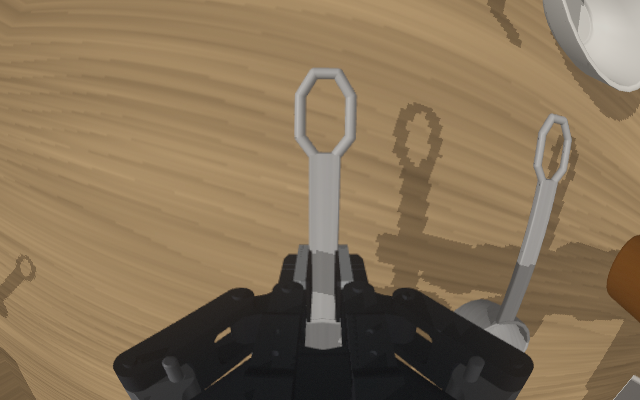

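View pics/s2.png

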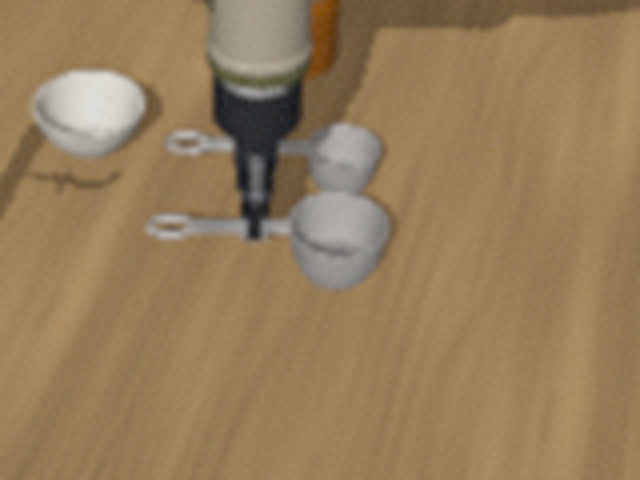

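>>> {"api": "jog_arm", "payload": {
  "plan": [
    [[0,0,0],[0,0,-0.02],-1],
    [[0,0,0],[0,0,-0.06],-1],
    [[0,0,0],[0,0,-0.12],-1],
    [[0,0,0],[0,0,-0.18],-1],
    [[0,0,0],[0,0,-0.18],-1],
    [[0,0,0],[0,0,-0.18],-1]
  ]
}}

```text
time: 3.42
tool_pos: [510.9, -147.0, 232.3]
tcp_rot: [180.0, -0.0, 16.4]
ft_force: [-0.7, 0.0, -1.6]
finger_gap: 11.0
```

```bash
python3 - <<'E'
from h import *
show()
p,D=snapshot('wrist');cv2.imwrite('pics/w3.png',p)
# hook frame
yaw=2.0
post=np.array([766.5,114.5]);f=np.array([np.cos(np.radians(yaw)),np.sin(np.radians(yaw))])
hb=np.array([*(post-55*f),250.])
print('hook_back',hb,'tip',post-100*f)
Rm=hangR(2,10)
E=np.array([73,0,8.])
eye=hb+np.array([*(-f*95),15.])
print('eye tgt',eye); go(eye-Rm@E,Rm)
E
```

```text
t=3.42 tcp [ 510.9 -147.   232.3] [180.   -0.   16.4] f [-0.7  0.  -1.6] tq [ 0.02 -0.11 -0.02] gap 11.0 q [-22.  -3.  97.   0.  85.  52.]
hook_back [711.53350451 112.58052768 250.        ] tip [666.5609173  111.01005033]
eye tgt [616.59137595 109.26507549 265.        ]
t=3.48 row [-10.1, 79.7, 11.9] [0.1543, -0.2207, 0.0365] dist 272 ang 81
```

View pics/w3.png

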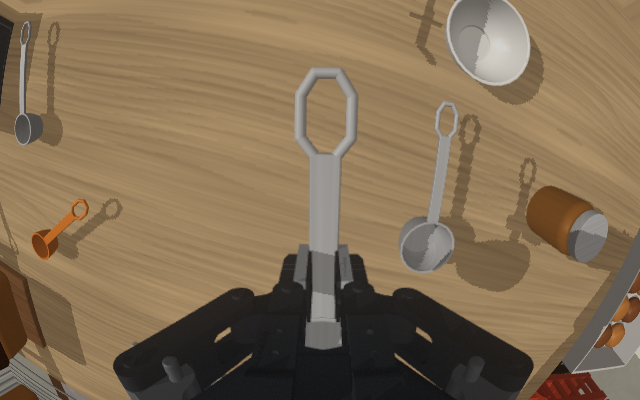

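>>> {"api": "jog_arm", "payload": {
  "plan": [
    [[-10.1,79.7,11.9],[0.03,-0.06,0.0],-1],
    [[-10.1,79.7,11.9],[0.05,-0.12,0.01],-1],
    [[-10.1,79.7,11.9],[0.08,-0.18,0.02],-1],
    [[-10.1,79.7,11.9],[0.08,-0.22,0.03],-1],
    [[-10.1,79.7,11.9],[0.08,-0.22,0.03],-1],
    [[-10.1,79.7,11.9],[0.08,-0.22,0.03],-1],
    [[-10.1,79.7,11.9],[0.08,-0.22,0.03],-1],
    [[-10.1,79.7,11.9],[0.08,-0.22,0.03],-1],
    [[-10.1,79.7,11.9],[0.08,-0.22,0.03],-1],
    [[-10.1,79.7,11.9],[0.08,-0.22,0.03],-1]
  ]
}}

```text
time: 4.72
tool_pos: [586.0, 111.0, 383.9]
tcp_rot: [179.2, -75.9, 2.3]
ft_force: [0.1, 0.2, -2.0]
finger_gap: 11.1
```

```bash
python3 - <<'E'
from h import *
show()
ci=camera_info('wrist');p,D=snapshot('wrist');cv2.imwrite('pics/w4.png',p);np.save('pics/w4.npy',D);np.save('pics/w4ci.npy',ci,allow_pickle=True)
E
```

```text
t=4.72 tcp [586.  111.  383.9] [179.2 -75.9   2.3] f [ 0.1  0.2 -2. ] tq [-0.02  0.65 -0.04] gap 11.1 q [ 11. -51. 143. -38.  15. 129.]
```

View pics/w4.png

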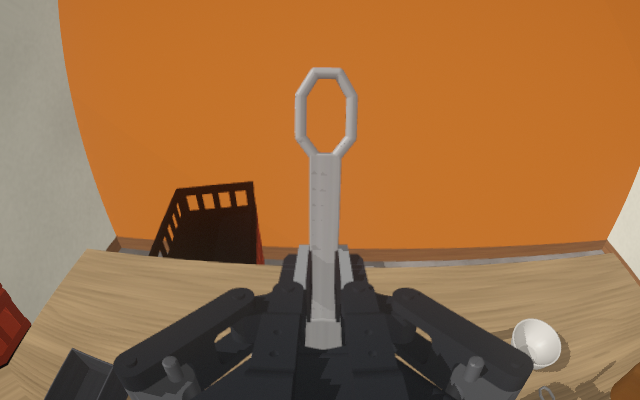

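```bash
cat >> h.py <<'E'
import json
def log():
    s=sense(); open('log.jsonl','a').write(json.dumps(dict(q=s['joint_pos'].tolist(),p=s['tool_pos'].tolist(),r=s['tcp_rot'].tolist()))+'\n'); show()
E
python3 - <<'E'
from h import *
log()
# target: psi=135 at x=560,y=60,z=330
go([540,60,330],hangR(2,45))
E
```

```text
t=4.78 tcp [586.2 111.  384.7] [179.3 -76.1   2.3] f [0.9 0.6 0.6] tq [0.01 0.67 0.  ] gap 10.9 q [ 11. -51. 143. -38.  15. 130.]
t=4.78 row [0.4, -31.1, -0.0] [-0.0647, 0.0495, -0.0329] dist 88 ang 31
```

>>> {"api": "jog_arm", "payload": {
  "plan": [
    [[0,-31,0],[-0.065,0.05,-0.033],-1],
    [[0,-31,0],[-0.065,0.05,-0.033],-1],
    [[0,-31,0],[-0.065,0.05,-0.033],-1],
    [[0,-31,0],[-0.065,0.05,-0.033],-1],
    [[0,-31,0],[-0.065,0.05,-0.033],-1]
  ]
}}

```text
time: 5.4
tool_pos: [540.4, 58.5, 330.7]
tcp_rot: [179.8, -45.0, 1.6]
ft_force: [0.0, 0.0, -2.0]
finger_gap: 11.6
```

```bash
python3 - <<'E'
from h import *
log()
go([540,60,330],hangR(2,45))
E
```

```text
t=5.40 tcp [540.4  58.5 330.7] [179.8 -45.    1.6] f [ 0.  0. -2.] tq [0.01 0.41 0.05] gap 11.6 q [  0. -45. 129.   1.  51.  88.]
t=5.40 row [0.4, 0.0, -0.3] [-0.0008, -0.0015, 0.0003] dist 2 ang 1
```

```bash
cat > kin.py <<'E'
from h import *
from scipy.optimize import least_squares
def fk(q,P):
    a1,d1,L1,a3,L2,Lt,lat=P[:7]
    q=np.radians(q);c,s=np.cos,np.sin
    Z=lambda a:np.array([[c(a),-s(a),0],[s(a),c(a),0],[0,0,1.]]);Y=lambda a:np.array([[c(a),0,s(a)],[0,1,0],[-s(a),0,c(a)]])
    R2=Z(q[0])@Y(q[1]);R3=R2@Y(q[2]);R5=R3@Z(q[3])@Y(q[4]);R6=R5@Z(q[5]+np.pi/2)
    p=Z(q[0])@np.array([a1,lat,d1])+R2@np.array([0,0,L1])+R3@np.array([a3,0,L2])+R6@np.array([0,0,Lt])
    return p,R6
E
python3 - <<'E'
from kin import *
data=[([-76.226,7.471,85.268,0,87.261,-4.893],[192.06,-568.435,248.292],rot([180,0,18.67]),1.)]
for l in open('log.jsonl'):
    d=json.loads(l);data.append((d['q'],d['p'],rot(d['r']),1.))
for q,p,y in [((-21,0,101,0,79,52),(515,-145.7,169.3),17),((-22,8,106,0,66,52),(513.7,-148.1,55.1),16.4),((-22,-3,97,0,85,52),(510.9,-147,232.3),16.4)]:
    data.append((q,p,rot([180,0,y]),.15))
def f(P):
    o=[]
    for q,p,Rm,w in data: o+=list(w*(fk(q,P)[0]-p))
    return np.array(o+list(1e-3*P))
r=least_squares(f,[0,400,400,0,400,200,50.]);print(r.x.round(1));print(r.fun[:-7].reshape(-1,3).round(1))
for q,p,Rm,w in data:
    print((fk(q,r.x)[1].T@Rm).round(2).diagonal())
np.save('P.npy',r.x)
E
```

```text
[ -1.5 318.5 369.6  62.1 554.8 348.3  51.3]
[[ 0.1  0.1 -0.2]
 [ 0.  -0.   0. ]
 [-0.   0.1  0. ]
 [-0.1  0.5  0.5]
 [-0.3 -0.5 -0.2]
 [ 0.6 -0.8  1. ]]
[1. 1. 1.]
[1. 1. 1.]
[1. 1. 1.]
[1. 1. 1.]
[1. 1. 1.]
[1. 1. 1.]
```

```bash
cat >> kin.py <<'E'
P=np.load('P.npy') if __import__('os').path.exists('P.npy') else None
lo=np.array([-169.43,-51.17,1.28,-76.62,0,-152.29]);hi=np.array([169.43,129.36,143.12,256.62,156.53,152.29])
def ik(pos,Rm,n=60,seed=0,q0=None):
    rng=np.random.default_rng(seed);S=[]
    def f(q):
        p,Rr=fk(q,P);return np.r_[(p-pos),200*R.from_matrix(Rr.T@Rm).as_rotvec()]
    for i in range(n):
        x0=q0 if q0 is not None else lo+(hi-lo)*rng.random(6)
        r=least_squares(f,np.clip(x0,lo+.01,hi-.01),bounds=(lo,hi))
        if np.abs(r.fun).max()<.5 and not any(np.abs(r.x-s).max()<3 for s in S): S.append(r.x)
        if q0 is not None: break
    return S
E
python3 - <<'E'
from kin import *
yaw=2.;f=np.array([np.cos(np.radians(yaw)),np.sin(np.radians(yaw)),0]);hb=np.array([711.53,112.58,250.])
E=np.array([73,0,8.])
for tool in (10,20,30,40,50):   # tool tilt below horizontal
  for d,dz in ((5,-12),(95,15)):
    eye=hb-f*d+[0,0,dz]
    # cup tilt fixed 10, tool tilt tool: eye offset along cup handle dir
    Rc=hangR(yaw,10);Rm=hangR(yaw,tool)
    pos=eye-Rc@np.array([73,0,0])-Rm@[0,0,8.]
    print(tool,d,pos.round(0),[s.round(0).tolist() for s in ik(pos,Rm,30)])
E
```

```text
10 5 [686. 112. 167.] [[8.0, 6.0, 133.0, 189.0, 39.0, -96.0]]
10 95 [596. 109. 194.] []
20 5 [686. 112. 169.] [[8.0, -3.0, 132.0, 196.0, 20.0, -103.0]]
20 95 [596. 109. 196.] []
30 5 [687. 112. 170.] []
30 95 [597. 109. 197.] [[9.0, -29.0, 142.0, -38.0, 10.0, 131.0]]
40 5 [688. 112. 171.] [[7.0, -7.0, 122.0, -14.0, 16.0, 107.0]]
40 95 [598. 109. 198.] [[8.0, -27.0, 134.0, -12.0, 23.0, 105.0]]
50 5 [689. 112. 172.] [[6.0, -4.0, 114.0, -6.0, 30.0, 98.0]]
50 95 [599. 109. 199.] [[7.0, -22.0, 126.0, -6.0, 36.0, 99.0]]
```

```bash
python3 - <<'E'
from kin import *
def tilt(yaw,t): return hangR(yaw,90+t)   # pointing down and back by t
for y,(x,yy) in ((2,(535,0)),(16,(515,-147)),(14.8,(530,-277)),(12,(530,335))):
  for t in (20,30):
    for z in (45,130):
        print(y,t,z,[s.round(0).tolist() for s in ik(np.array([x,yy,z+0.]),tilt(y,t),12)])
E
```

```text
2 20 45 [[-4.0, 27.0, 86.0, -2.0, 87.0, 84.0]]
2 20 130 [[-4.0, 21.0, 84.0, -2.0, 95.0, 84.0]]
2 30 45 [[-4.0, 36.0, 76.0, -3.0, 97.0, 85.0]]
2 30 130 [[-4.0, 31.0, 74.0, -3.0, 105.0, 84.0]]
16 20 45 [[-15.0, 25.0, 89.0, -10.0, 84.0, 62.0]]
16 20 130 [[-15.0, 19.0, 86.0, -10.0, 92.0, 60.0]]
16 30 45 [[-13.0, 34.0, 80.0, -14.0, 93.0, 64.0]]
16 30 130 [[-13.0, 28.0, 78.0, -14.0, 101.0, 62.0]]
14.8 20 45 [[-25.0, 32.0, 79.0, -13.0, 84.0, 53.0]]
14.8 20 130 [[-25.0, 27.0, 77.0, -13.0, 92.0, 51.0]]
14.8 30 45 [[-22.0, 40.0, 70.0, -18.0, 94.0, 55.0]]
14.8 30 130 [[-22.0, 35.0, 69.0, -18.0, 101.0, 53.0]]
12 20 45 [[25.0, 39.0, 69.0, 4.0, 91.0, 102.0]]
12 20 130 [[25.0, 34.0, 67.0, 5.0, 98.0, 103.0]]
12 30 45 [[24.0, 49.0, 58.0, 6.0, 103.0, 102.0]]
12 30 130 [[24.0, 44.0, 56.0, 6.0, 110.0, 103.0]]
```

```bash
python3 - <<'E'
from h import *
go([530,10,110],down(2))
E
```

```text
t=5.40 row [0.3, -45.0, -0.4] [-0.1643, 0.0477, 0.148] dist 226 ang 45
```

>>> {"api": "jog_arm", "payload": {
  "plan": [
    [[0,-11,0],[-0.02,0.012,0.02],-1],
    [[0,-22,0],[-0.06,0.024,0.05],-1],
    [[0,-33,0],[-0.1,0.036,0.09],-1],
    [[0,-45,0],[-0.13,0.048,0.12],-1],
    [[0.3,-45,-0.4],[-0.164,0.048,0.148],-1],
    [[0.3,-45,-0.4],[-0.164,0.048,0.148],-1],
    [[0.3,-45,-0.4],[-0.164,0.048,0.148],-1]
  ]
}}

```text
time: 6.28
tool_pos: [529.2, 10.3, 110.1]
tcp_rot: [179.9, -0.1, 2.0]
ft_force: [-0.4, 0.3, -0.0]
finger_gap: 10.9
```

```bash
python3 - <<'E'
from h import *
log(); go([530,10,57],down(2))
E
```

```text
t=6.28 tcp [529.2  10.3 110.1] [ 1.799e+02 -1.000e-01  2.000e+00] f [-0.4  0.3 -0. ] tq [ 0.01 -0.15 -0.03] gap 10.9 q [ -4.   3. 105.  -0.  72.  84.]
t=6.28 row [0.1, -0.1, 0.0] [0.0007, 0.0003, 0.0531] dist 53 ang 0
```

>>> {"api": "jog_arm", "payload": {
  "plan": [
    [[0,0,0],[0,0,0.04],-1],
    [[0,0,0],[0,0,0.05],-1],
    [[0,0,0],[0,0,0.053],-1],
    [[0,0,0],[0,0,0.054],-1],
    [[0,0,0],[0,0,0.054],-1]
  ]
}}

```text
time: 6.9
tool_pos: [530.5, 9.8, 57.0]
tcp_rot: [179.9, -0.1, 2.0]
ft_force: [0.5, -0.0, -1.2]
finger_gap: 11.1
```

```bash
python3 - <<'E'
from h import *
log()
E
```

```text
t=6.90 tcp [530.5   9.8  57. ] [ 1.799e+02 -1.000e-01  2.000e+00] f [ 0.5 -0.  -1.2] tq [ 0.04 -0.11 -0.04] gap 11.1 q [ -4.   7. 107.  -0.  66.  84.]
```

>>> {"api": "jog_arm", "payload": {
  "plan": [
    [[0,0,0],[0,0,0.001],-1],
    [[0,0,0],[0,0,0.002],-1],
    [[0,0,0],[0,0,0.003],-1],
    [[0,0,0],[0,0,0.003],-1]
  ]
}}

```text
time: 7.4
tool_pos: [531.6, 9.7, 54.6]
tcp_rot: [179.9, -0.2, 2.0]
ft_force: [2.6, 1.0, 9.1]
finger_gap: 10.9
```

```bash
python3 - <<'E'
from h import *
log()
E
```

```text
t=7.40 tcp [531.6   9.7  54.6] [179.9  -0.2   2. ] f [2.6 1.  9.1] tq [ 0.04 -0.15  0.04] gap 10.9 q [ -4.   7. 107.  -0.  66.  84.]
```

>>> {"api": "jog_arm", "payload": {
  "plan": [
    [[0,0,0],[0,0,0],-0.3],
    [[0,0,0],[0,0,0],0],
    [[0,0,0],[0,0,0],0],
    [[0,0,0],[0,0,-0.02],0],
    [[0,0,0],[0,0,-0.06],0],
    [[0,0,0],[0,0,-0.12],0],
    [[0,0,0],[0,0,-0.12],0]
  ]
}}

```text
time: 8.28
tool_pos: [533.1, 9.7, 178.7]
tcp_rot: [179.9, -0.5, 2.0]
ft_force: [0.8, -0.2, -0.5]
finger_gap: 42.9
```

```bash
python3 - <<'E'
from h import *
log()
ci=camera_info('wrist');p,D=snapshot('wrist');cv2.imwrite('pics/w5.png',p);np.save('pics/w5ci.npy',ci,allow_pickle=True)
hsv=cv2.cvtColor(p,cv2.COLOR_BGR2HSV)
E
```

```text
t=8.28 tcp [533.1   9.7 178.7] [179.9  -0.5   2. ] f [ 0.8 -0.2 -0.5] tq [-0.    0.   -0.07] gap 42.9 q [ -4.  -1. 101.  -0.  79.  84.]
```

View pics/w5.png

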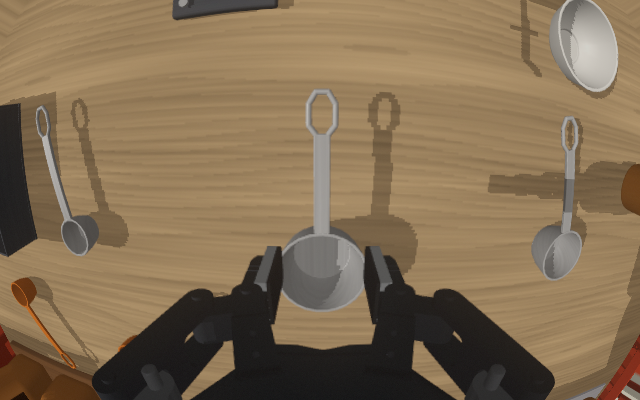

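```bash
cat >> h.py <<'E'
def tiltR(yaw,t): return hangR(yaw,90+t)
E
python3 - <<'E'
from h import *
ci=np.load('pics/w5ci.npy',allow_pickle=True).item()
a=plane(ci,322,113,47.,True);b=plane(ci,321.5,230,47.,True);d=(a-b)[:2];yw=np.degrees(np.arctan2(d[1],d[0]));d/=np.linalg.norm(d)
print(a,b,yw)
g=np.array([*(a[:2]-87*d),47.]); Rm=tiltR(yw,30); print(g)
go(g,Rm,8); go(g-Rm@[0,0,60.],Rm,8)
E
```

```text
[603.85631641  12.91095528  47.        ] [500.19365759   9.78487704  47.        ] 1.7273030282564954
[516.89584835  10.28855267  47.        ]
t=8.32 row [0.1, -30.3, 0.2] [-0.0111, -0.0011, 0.1216] dist 122 ang 30
t=8.32 row [0.1, -30.3, 0.2] [0.0192, -0.0009, 0.0698] dist 72 ang 30
```

>>> {"api": "jog_arm", "payload": {
  "plan": [
    [[0,-11,0],[0.01,0,0.02],0],
    [[0,-22,0],[0.019,-0.001,0.05],0],
    [[0,-30,0],[0.019,-0.001,0.07],0],
    [[0,-30,0],[0.019,-0.001,0.07],0],
    [[0,-30,0],[-0.001,-0.001,0.104],0],
    [[0,-30,0],[-0.011,-0.001,0.121],0],
    [[0,-30,0],[-0.011,-0.001,0.121],0],
    [[0,-30,0],[-0.011,-0.001,0.121],-0.4],
    [[0,-30,0],[-0.011,-0.001,0.121],-1],
    [[0,-30,0],[-0.011,-0.001,0.121],-1],
    [[0,-30,0],[-0.011,-0.001,0.121],-1],
    [[0,-30,0],[-0.011,-0.001,0.121],-1]
  ]
}}

```text
time: 9.82
tool_pos: [520.5, 10.4, 53.9]
tcp_rot: [179.9, 29.8, 2.0]
ft_force: [2.6, -0.5, 7.7]
finger_gap: 11.3
```

```bash
python3 - <<'E'
from h import *
log()
ci=camera_info('wrist');p,D=snapshot('wrist');cv2.imwrite('pics/w6.png',p);np.save('pics/w6ci.npy',ci,allow_pickle=True)
E
```

```text
t=9.82 tcp [520.5  10.4  53.9] [179.9  29.8   2. ] f [ 2.6 -0.5  7.7] tq [0.06 0.08 0.01] gap 11.3 q [-3. 34. 79. -2. 97. 86.]
```

View pics/w6.png

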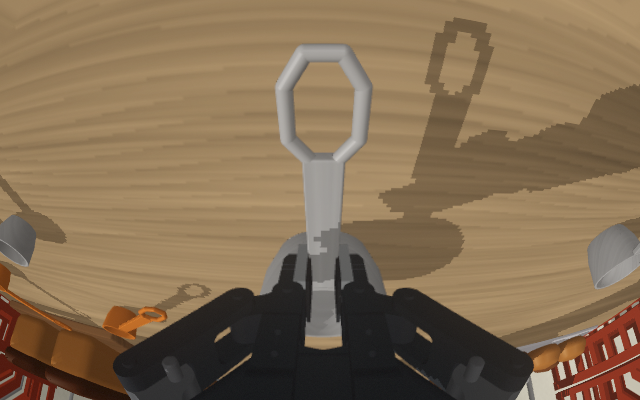

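```bash
python3 - <<'E'
from kin import *
p,Rc,s=cur()
E=Rc.T@(np.array([603.9,12.9,47])-p);print('eye in tool',E.round(1))
np.save('Ebig.npy',E)
f=np.array([np.cos(np.radians(2)),np.sin(np.radians(2)),0]);hb=np.array([711.53,112.58,250.])
Rm=hangR(2,40)
for d,dz in ((110,15),(60,13),(45,12),(30,3),(6,0),(6,-12)):
    pos=hb-f*d+[0,0,dz]-Rm@E
    S=ik(pos,Rm,1,q0=np.array([5,-20,125,-8,30,98.]))
    print(d,dz,pos.round(1),[x.round(0) for x in S])
for t in (120,100,80,60,50,40):
    S=ik(np.array([560,90,240.]),hangR(2,t),1,q0=np.array([5,-20,125,-8,30,98.])); print(t,[x.round(0) for x in S])
go(hb-f*110+[0,0,15]-Rm@E,Rm)
E
```

```text
eye in tool [ 75.8   0.4 -35.5]
110 15 [580.  108.4 184.1] [array([  9., -29., 138., -13.,  23., 107.])]
60 13 [630.  110.2 182.1] [array([  8., -19., 130., -14.,  19., 107.])]
45 12 [645.  110.7 181.1] [array([  7., -16., 128., -14.,  18., 106.])]
30 3 [660.  111.2 172.1] [array([  7., -12., 126., -14.,  16., 107.])]
6 0 [684.  112.1 169.1] [array([  7.,  -7., 123., -14.,  15., 107.])]
6 -12 [684.  112.1 157.1] [array([  7.,  -6., 123., -16.,  14., 109.])]
120 [array([  3.,  31.,  62.,   1., 117.,  92.])]
100 [array([ 4., 12., 82.,  0., 96., 92.])]
80 [array([  4.,  -7., 101.,  -0.,  76.,  92.])]
60 [array([  5., -25., 120.,  -2.,  55.,  93.])]
50 [array([  5., -33., 129.,  -3.,  44.,  95.])]
40 [array([  6., -41., 138.,  -5.,  33.,  97.])]
t=9.88 row [0.1, 79.8, 0.0] [-0.0101, -0.0957, -0.1444] dist 174 ang 80
```

```bash
python3 - <<'E'
from h import *
go([525,30,190],hangR(2,120)); go([540,100,230],hangR(2,100));go([550,105,225],hangR(2,40))
E
```

```text
t=9.88 row [0.1, -0.2, -0.0] [-0.0631, -0.0193, -0.1208] dist 138 ang 0
t=9.88 row [0.1, 19.8, -0.0] [-0.0679, -0.0887, -0.1642] dist 199 ang 20
t=9.88 row [0.1, 79.8, 0.0] [-0.0566, -0.0933, -0.1649] dist 198 ang 80
```

>>> {"api": "jog_arm", "payload": {
  "plan": [
    [[0,0,0],[-0.01,0,-0.018],-1],
    [[0,0,0],[-0.035,0,-0.065],-1],
    [[0,0,0],[-0.063,-0.02,-0.121],-1],
    [[0,10,0],[-0.068,-0.06,-0.15],-1],
    [[0,20,0],[-0.068,-0.089,-0.164],-1],
    [[0,30,0],[-0.066,-0.093,-0.165],-1],
    [[0,40,0],[-0.064,-0.093,-0.165],-1],
    [[0,50,0],[-0.062,-0.093,-0.165],-1],
    [[0,60,0],[-0.06,-0.093,-0.165],-1],
    [[0,70,0],[-0.058,-0.093,-0.165],-1],
    [[0,79.8,0],[-0.057,-0.093,-0.165],-1],
    [[0,79.8,0],[-0.057,-0.093,-0.165],-1]
  ]
}}

```text
time: 11.38
tool_pos: [544.0, 104.3, 216.3]
tcp_rot: [179.8, -49.3, 2.1]
ft_force: [-1.1, -0.0, -2.4]
finger_gap: 11.2
```

```bash
python3 - <<'E'
from h import *
log()
ci=camera_info('wrist');p,D=snapshot('wrist');cv2.imwrite('pics/w7.png',p);np.save('pics/w7ci.npy',ci,allow_pickle=True);np.save('pics/w7.npy',D)
E
```

```text
t=11.38 tcp [544.  104.3 216.3] [179.8 -49.3   2.1] f [-1.1 -0.  -2.4] tq [-0.05  0.64 -0.03] gap 11.2 q [  9. -41. 141. -10.  32. 103.]
```

View pics/w7.png

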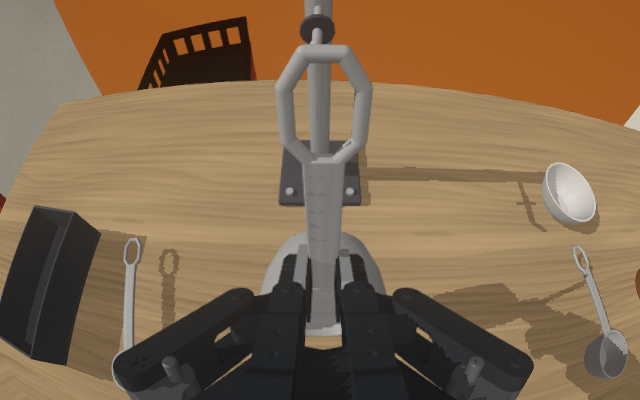

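```bash
python3 - <<'E'
from h import *
E=np.load('Ebig.npy');f=np.array([np.cos(np.radians(2)),np.sin(np.radians(2)),0]);hb=np.array([711.53,112.58,250.])
Rm=hangR(2,40)
for d,dz in ((75,13),(45,11)): go(hb-f*d+[0,0,dz]-Rm@E,Rm)
E
```

```text
t=11.43 row [0.0, 0.5, 0.1] [0.0148, -0.0028, 0.0775] dist 79 ang 1
t=11.43 row [0.0, 0.5, 0.1] [0.0327, -0.0028, 0.1016] dist 107 ang 1
```

>>> {"api": "jog_arm", "payload": {
  "plan": [
    [[0,0.5,0],[0.005,-0.003,0.03],-1],
    [[0,0.5,0],[0.015,-0.003,0.07],-1],
    [[0,0.5,0],[0.015,-0.003,0.078],-1],
    [[0,0.5,0],[0.015,-0.003,0.078],-1],
    [[0,0.5,0],[0.015,-0.003,0.078],-1]
  ]
}}

```text
time: 12.05
tool_pos: [618.4, 110.1, 186.4]
tcp_rot: [180.0, -50.4, 2.0]
ft_force: [-1.2, 0.6, -1.8]
finger_gap: 11.5
```

```bash
python3 - <<'E'
from h import *
log()
ci=camera_info('wrist');p,D=snapshot('wrist');cv2.imwrite('pics/w8.png',p);np.save('pics/w8ci.npy',ci,allow_pickle=True);np.save('pics/w8.npy',D)
p,_=snapshot('side');cv2.imwrite('pics/s8.png',cv2.resize(p[140:260,200:340],None,fx=5,fy=5,interpolation=cv2.INTER_CUBIC))
E
```

```text
t=12.05 tcp [618.4 110.1 186.4] [180.  -50.4   2. ] f [-1.2  0.6 -1.8] tq [ 0.    0.54 -0.06] gap 11.5 q [  8. -21. 132. -14.  20. 107.]
```

View pics/w8.png

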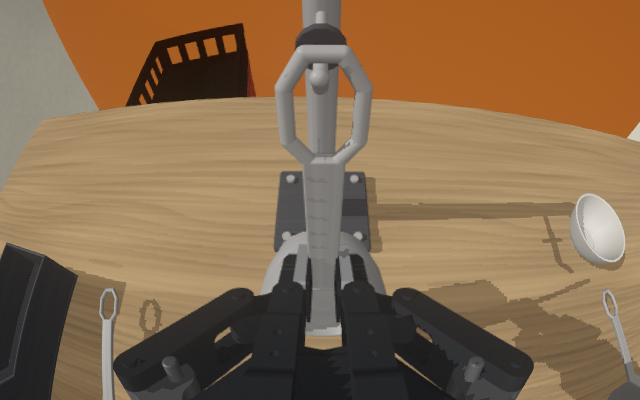

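View pics/s8.png

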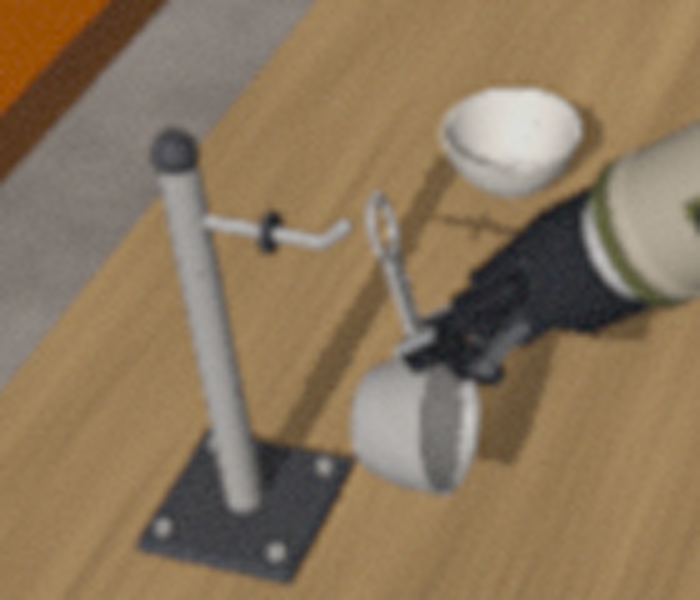

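```bash
cat >> h.py <<'E'
def proj(ci,X,fish=True):
    f=200/np.tan(np.radians(ci['fov_y']/2)); c=rot(ci['orientation']).T@(np.asarray(X)-ci['origin'])
    if fish:
        t=np.arctan2(np.hypot(c[0],c[1]),c[2]);r=f*t;n=np.hypot(c[0],c[1]);return np.array([ci['cx']+r*c[0]/n,ci['cy']+r*c[1]/n])
    return np.array([ci['cx']+f*c[0]/c[2],ci['cy']+f*c[1]/c[2]])
def rayx(ci,u,v,x,fish=True):
    d=ray(ci,u,v,fish);return ci['origin']+d*(x-ci['origin'][0])/d[0]
E
python3 - <<'E'
from h import *
ci=np.load('pics/w8ci.npy',allow_pickle=True).item();E=np.load('Ebig.npy')
p,Rc,s=cur(); e=p+Rc@E; print('eye',e.round(1),'proj',proj(ci,e))
for nm,u,v in(('eyepx',324,103),('top in',325,62),('bot in',324,147)): print(nm,rayx(ci,u,v,e[0]).round(1))
print('tip',rayx(ci,319.5,77,666.5).round(1),rayx(ci,319.5,77,663).round(1), 'proj tip', proj(ci,[666.5,111,265]))
print('collar', proj(ci,[711.5,112.6,250]))
sc=camera_info('side'); print('eye side', proj(sc,e,False), 'crop', (proj(sc,e,False)-[200,140]+.5)*5,'tip',(proj(sc,np.array([666.5,111,265]),False)-[200,140]+.5)*5)
E
```

```text
eye [638.9 110.6 267.2] proj [325.21539964 116.24552128]
eyepx [638.9 110.9 272.3]
top in [638.9 110.7 285.9]
bot in [638.9 110.9 253.8]
tip [666.5 113.4 261.7] [663.  113.3 264.2] proj tip [326.2297532   69.89113878]
collar [325.19777992  45.52180121]
eye side [276.85951746 185.23377045] crop [386.79758729 228.66885224] tip [342.02559948 223.17933913]
```

```bash
python3 - <<'E'
from h import *
p,Rc,s=cur(); E=Rc.T@(np.array([638.9,110.9,271.3])-p); np.save('Ebig.npy',E);print(E)
f=np.array([np.cos(np.radians(2)),np.sin(np.radians(2)),0]);hb=np.array([710.5,113.5,250.])
Rm=hangR(2,40)
for d,dz in ((70,16),(45,14),(30,4),(15,1),(9,0)): print(d,dz,end=' ');go(hb-f*d+[0,0,dz]-Rm@E,Rm)
E
```

```text
[ 78.99675139   0.096755   -38.0792935 ]
70 16 t=12.15 row [0.0, -0.4, 0.0] [-0.0033, -0.0001, 0.0041] dist 5 ang 0
45 14 t=12.15 row [0.0, -0.4, 0.0] [0.0111, -0.0001, 0.0246] dist 27 ang 0
30 4 t=12.15 row [0.0, -0.4, 0.0] [0.0129, -0.0001, 0.0426] dist 44 ang 0
15 1 t=12.15 row [0.0, -0.4, 0.0] [0.0202, -0.0001, 0.056] dist 60 ang 0
9 0 t=12.15 row [0.0, -0.4, 0.0] [0.0232, -0.0001, 0.0613] dist 66 ang 0
```

>>> {"api": "jog_arm", "payload": {
  "plan": [
    [[0,-0.4,0],[-0.003,-0.001,0.004],-1],
    [[0,-0.4,0],[0.002,-0.001,0.012],-1],
    [[0,-0.4,0],[0.008,-0.001,0.02],-1],
    [[0,-0.4,0],[0.011,-0.001,0.0246],-1],
    [[0,-0.4,0],[0.011,-0.001,0.0246],-1],
    [[0,-0.4,0],[0.011,-0.001,0.0246],-1]
  ]
}}

```text
time: 12.9
tool_pos: [643.2, 112.0, 176.4]
tcp_rot: [179.9, -49.8, 2.1]
ft_force: [-0.7, 0.1, -0.7]
finger_gap: 11.1
```

```bash
python3 - <<'E'
from h import *
log()
p,D=snapshot('wrist');p2,_=snapshot('side')
a=cv2.resize(p[0:200,220:420],None,fx=2,fy=2);b=cv2.resize(p2[160:240,220:300],None,fx=5,fy=5,interpolation=cv2.INTER_CUBIC)
cv2.imwrite('pics/c9.png',np.hstack([a,b]))
E
```

```text
t=12.90 tcp [643.2 112.  176.4] [179.9 -49.8   2.1] f [-0.7  0.1 -0.7] tq [-0.01  0.56 -0.01] gap 11.1 q [  8. -15. 128. -15.  18. 108.]
```

View pics/c9.png

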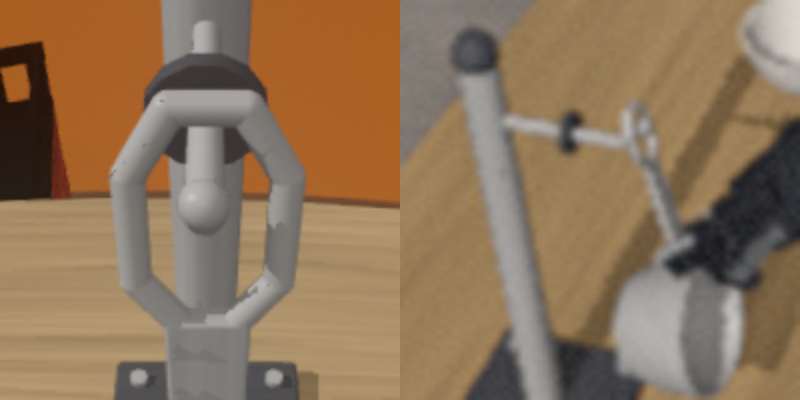

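>>> {"api": "jog_arm", "payload": {
  "plan": [
    [[0,0,0],[0.001,0,0.009],-1],
    [[0,0,0],[0.002,0,0.018],-1],
    [[0,0,0],[0.006,0,0.025],-1],
    [[0,0,0],[0.009,0,0.031],-1],
    [[0,0,0],[0.012,0,0.036],-1],
    [[0,0,0],[0.012,0,0.036],-1],
    [[0,0,0],[0.012,0,0.036],-1]
  ]
}}

```text
time: 13.88
tool_pos: [678.6, 113.2, 162.7]
tcp_rot: [179.9, -49.9, 2.1]
ft_force: [-0.2, -0.7, -1.8]
finger_gap: 11.5
```

```bash
python3 - <<'E'
from h import *
log()
p,D=snapshot('wrist');p2,_=snapshot('side')
a=cv2.resize(p[0:200,220:420],None,fx=2,fy=2);b=cv2.resize(p2[160:240,220:300],None,fx=5,fy=5,interpolation=cv2.INTER_CUBIC)
cv2.imwrite('pics/c10.png',np.hstack([a,b]))
E
```

```text
t=13.88 tcp [678.6 113.2 162.7] [179.9 -49.9   2.1] f [-0.2 -0.7 -1.8] tq [-0.03  0.56  0.01] gap 11.5 q [  7.  -8. 123. -16.  15. 109.]
```

View pics/c10.png

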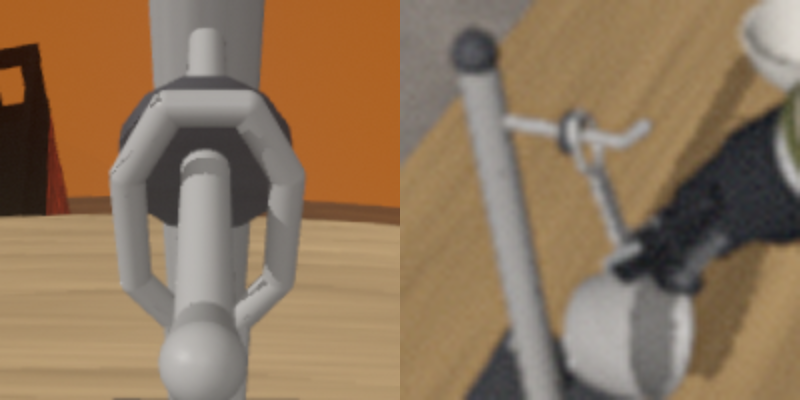

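>>> {"api": "jog_arm", "payload": {
  "plan": [
    [[0,0,0],[-0.003,0,0.0026],-1],
    [[0,0,0],[-0.006,0,0.005],-1],
    [[0,0,0],[-0.0077,0,0.0064],-1],
    [[0,0,0],[-0.0077,0,0.0064],-1],
    [[0,0,0],[-0.0077,0,0.0064],-1]
  ]
}}

```text
time: 14.6
tool_pos: [680.3, 113.5, 155.5]
tcp_rot: [180.0, -50.2, 2.0]
ft_force: [0.4, 0.6, 5.7]
finger_gap: 11.7
```

```bash
python3 - <<'E'
from h import *
log()
E
```

```text
t=14.60 tcp [680.3 113.5 155.5] [180.  -50.2   2. ] f [0.4 0.6 5.7] tq [ 0.07 -0.49 -0.08] gap 11.7 q [  7.  -6. 124. -17.  14. 110.]
```

>>> {"api": "jog_arm", "payload": {
  "plan": [
    [[0,0,0],[0.001,0,0.0],-1],
    [[0,0,0],[0.0025,0,0.001],-1],
    [[0,0,0],[0.0035,0,0.0025],-1],
    [[0,0,0],[0.0045,0,0.0035],-1],
    [[0,0,0],[0.0045,0,0.0035],-1]
  ]
}}

```text
time: 15.22
tool_pos: [684.7, 113.6, 154.9]
tcp_rot: [180.0, -50.0, 2.1]
ft_force: [-5.2, -1.4, 6.5]
finger_gap: 11.5
```

```bash
python3 - <<'E'
from h import *
log()
p,D=snapshot('wrist');p2,_=snapshot('side')
a=cv2.resize(p[0:200,220:420],None,fx=2,fy=2);b=cv2.resize(p2[160:240,220:300],None,fx=5,fy=5,interpolation=cv2.INTER_CUBIC)
cv2.imwrite('pics/c11.png',np.hstack([a,b]))
E
```

```text
t=15.22 tcp [684.7 113.6 154.9] [180.  -50.    2.1] f [-5.2 -1.4  6.5] tq [ 0.02 -0.5  -0.02] gap 11.5 q [  7.  -6. 123. -17.  14. 110.]
```

View pics/c11.png

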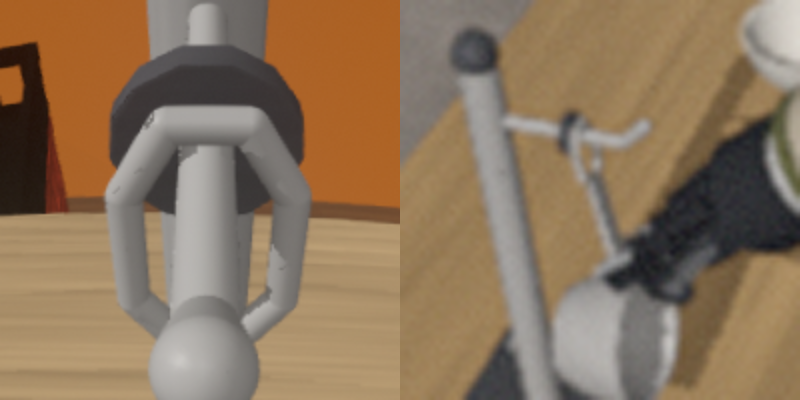

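>>> {"api": "jog_arm", "payload": {
  "plan": [
    [[0,0,0],[0,0,0],-0.6],
    [[0,0,0],[0,0,0],-0.5],
    [[0,0,0],[0,0,0],-0.3],
    [[0,0,0],[0,0,0],-0.1],
    [[0,0,0],[0,0,0],0.0],
    [[0,0,0],[0,0,-0.015],0.0],
    [[0,0,0],[0,0,-0.04],0.0],
    [[0,0,0],[-0.02,0,-0.08],0.0],
    [[0,0,0],[-0.03,0,-0.12],0.0],
    [[0,0,0],[-0.03,0,-0.12],0.0]
  ]
}}

```text
time: 16.58
tool_pos: [572.9, 110.0, 212.0]
tcp_rot: [-180.0, -50.2, 2.0]
ft_force: [0.7, 0.3, 0.3]
finger_gap: 42.9
```

```bash
python3 - <<'E'
from h import *
log()
p,D=snapshot('wrist');p2,_=snapshot('side')
a=cv2.resize(p,(640,400));b=cv2.resize(p2[160:240,220:300],(400,400),interpolation=cv2.INTER_CUBIC)
cv2.imwrite('pics/c12.png',np.hstack([a[:,120:520],b]))
E
```

```text
t=16.57 tcp [572.9 110.  212. ] [-180.   -50.2    2. ] f [0.7 0.3 0.3] tq [ 0.03  0.33 -0.02] gap 42.9 q [  9. -34. 137. -12.  27. 105.]
```

View pics/c12.png

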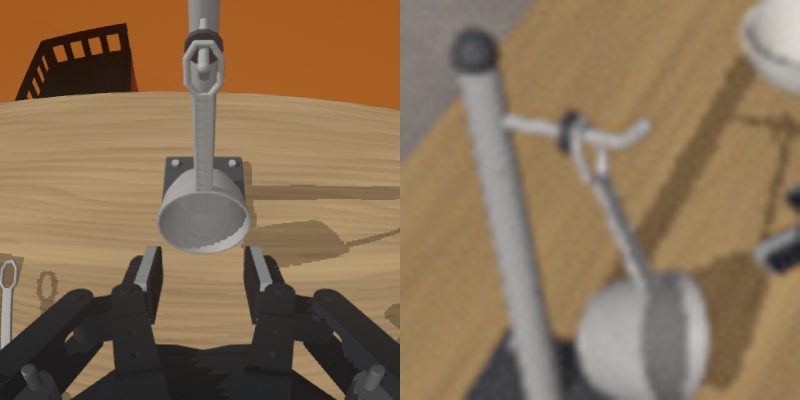

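```bash
python3 - <<'E'
from h import *
y=14.; d=np.array([np.cos(np.radians(y)),np.sin(np.radians(y))])
eye=np.array([610.5,-256.5]);g=np.array([*(eye-88*d),39.]);Rm=tiltR(y,30);print(g)
go([500,-100,230],hangR(8,80))
go(g-Rm@[0,0,80.],Rm,12)
E
```

```text
[ 525.11397609 -277.78912681   39.        ]
t=16.68 row [3.1, -40.0, -5.3] [-0.0364, 0.207, -0.0751] dist 223 ang 40
t=16.68 row [2.3, -79.7, -12.8] [-0.0807, 0.3759, 0.0454] dist 387 ang 81
```

>>> {"api": "jog_arm", "payload": {
  "plan": [
    [[0,-10,0],[-0.02,0.04,-0.04],0],
    [[1,-20,-2],[-0.03,0.09,-0.06],0],
    [[2,-30,-4],[-0.036,0.15,-0.075],0],
    [[3.1,-40,-5.3],[-0.036,0.207,-0.075],0],
    [[3,-50,-7],[-0.05,0.25,-0.045],0],
    [[2.8,-60,-9],[-0.06,0.3,-0.015],0],
    [[2.5,-70,-11],[-0.07,0.34,0.015],0],
    [[2.3,-79.7,-12.8],[-0.08,0.376,0.045],0],
    [[2.3,-79.7,-12.8],[-0.08,0.376,0.045],0],
    [[2.3,-79.7,-12.8],[-0.08,0.376,0.045],0],
    [[2.3,-79.7,-12.8],[-0.08,0.376,0.045],0]
  ]
}}

```text
time: 18.05
tool_pos: [569.2, -266.8, 117.0]
tcp_rot: [-179.9, 30.1, 14.0]
ft_force: [0.4, -0.1, 1.3]
finger_gap: 42.8
```

```bash
python3 - <<'E'
from h import *
log()
ci=camera_info('wrist');p,D=snapshot('wrist');cv2.imwrite('pics/w13.png',p);np.save('pics/w13ci.npy',ci,allow_pickle=True)
E
```

```text
t=18.05 tcp [ 569.2 -266.8  117. ] [-179.9   30.1   14. ] f [ 0.4 -0.1  1.3] tq [-0.01 -0.21 -0.  ] gap 42.8 q [-21.  41.  61. -17. 103.  55.]
```

View pics/w13.png

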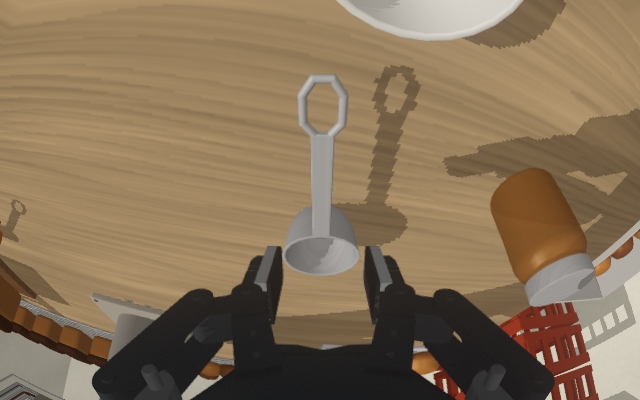

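```bash
python3 - <<'E'
from h import *
ci=np.load('pics/w13ci.npy',allow_pickle=True).item()
a=plane(ci,323,105.5,39.,True);b=plane(ci,321.5,225,39.,True);d=(a-b)[:2];yw=np.degrees(np.arctan2(d[1],d[0]));d/=np.linalg.norm(d)
print(a,b,yw)
g=np.array([*(a[:2]-88*d),39.]); Rm=tiltR(yw,30); print(g)
go(g,Rm,11)
E
```

```text
[ 611.64576874 -255.73699823   39.        ] [ 507.62718695 -280.44909001   39.        ] 13.364222091391863
[ 526.02877339 -276.07735483   39.        ]
t=18.10 row [0.3, -0.0, 0.5] [0.0015, -0.0018, 0.0809] dist 81 ang 1
```

>>> {"api": "jog_arm", "payload": {
  "plan": [
    [[0,0,0.5],[0.001,-0.002,0.05],0],
    [[0,0,0.5],[0.001,-0.002,0.081],0],
    [[0,0,0.5],[0.001,-0.002,0.081],0],
    [[0,0,0.5],[0.001,-0.002,0.081],0],
    [[0,0,0.5],[0.001,-0.002,0.081],-0.4],
    [[0,0,0.5],[0.001,-0.002,0.081],-1],
    [[0,0,0.5],[0.001,-0.002,0.081],-1],
    [[0,0,0.5],[0.001,-0.002,0.081],-1],
    [[0,0,0.5],[0.001,-0.002,0.081],-1]
  ]
}}

```text
time: 19.23
tool_pos: [531.5, -274.7, 49.3]
tcp_rot: [179.6, 30.0, 13.4]
ft_force: [3.8, 0.5, 5.5]
finger_gap: 11.0
```

```bash
python3 - <<'E'
from h import *
log()
p,D=snapshot('wrist');cv2.imwrite('pics/w14.png',p)
pc,Rc,s=cur();E=Rc.T@(np.array([611.6,-255.7,39])-pc);np.save('Emid.npy',E);print(E)
go([525,-270,190],hangR(13.4,120)); go([530,-100,245],hangR(10,110));go([545,90,250],hangR(2,60));go([550,103,225],hangR(2,40))
E
```

```text
t=19.23 tcp [ 531.5 -274.7   49.3] [179.6  30.   13.4] f [3.8 0.5 5.5] tq [ 0.14 -0.11 -0.05] gap 11.0 q [-22.  40.  70. -17.  94.  57.]
[ 76.42521751   0.27251943 -32.20291729]
t=19.27 row [0.4, -0.0, -0.0] [-0.0749, -0.0053, -0.1192] dist 141 ang 0
t=19.27 row [1.8, 10.0, 3.1] [-0.0641, -0.1691, -0.1901] dist 262 ang 11
t=19.27 row [0.3, 59.8, 12.1] [-0.0158, -0.3502, -0.2249] dist 416 ang 61
t=19.27 row [-1.8, 79.7, 12.4] [0.0035, -0.3618, -0.2072] dist 417 ang 81
```

View pics/w14.png

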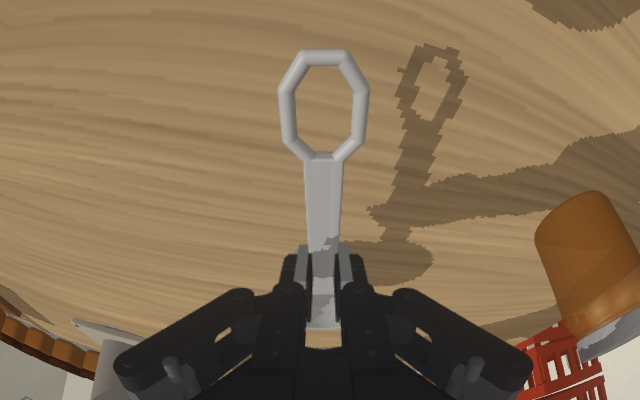

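>>> {"api": "jog_arm", "payload": {
  "plan": [
    [[0,0,0],[-0.01,0,-0.018],-1],
    [[0,0,0],[-0.04,0,-0.07],-1],
    [[0,0,0],[-0.075,-0.005,-0.119],-1],
    [[0.6,3,1],[-0.072,-0.06,-0.14],-1],
    [[1.2,7,2],[-0.068,-0.115,-0.165],-1],
    [[1.8,12,3.1],[-0.064,-0.169,-0.19],-1],
    [[1.5,22,5],[-0.054,-0.21,-0.2],-1],
    [[1.2,32,7],[-0.044,-0.25,-0.21],-1],
    [[0.8,42,9],[-0.034,-0.29,-0.22],-1],
    [[0.5,51,11],[-0.024,-0.32,-0.225],-1],
    [[0.3,60,12.1],[-0.016,-0.35,-0.225],-1],
    [[0.3,60,12.1],[-0.016,-0.35,-0.225],-1]
  ]
}}

```text
time: 20.78
tool_pos: [540.0, 91.3, 245.1]
tcp_rot: [-179.9, -29.8, 2.2]
ft_force: [-0.5, -0.4, -1.1]
finger_gap: 11.0
```

```bash
python3 - <<'E'
from h import *
log()
go([555,105,225],hangR(2,40))
E=np.load('Emid.npy')+[3.,0,-2.5];f=np.array([np.cos(np.radians(2)),np.sin(np.radians(2)),0]);hb=np.array([710.5,113.5,250.])
Rm=hangR(2,40)
go(hb-f*75+[0,0,20]-Rm@E,Rm)
E
```

```text
t=20.77 tcp [540.   91.3 245.1] [-179.9  -29.8    2.2] f [-0.5 -0.4 -1.1] tq [-0.09  0.37 -0.05] gap 11.0 q [  5. -28. 122.  -2.  57.  94.]
t=20.77 row [-0.2, 20.2, 0.1] [0.0035, -0.0131, 0.0251] dist 29 ang 20
t=20.77 row [-0.2, 20.2, 0.1] [0.0333, -0.0163, 0.0862] dist 94 ang 20
```

>>> {"api": "jog_arm", "payload": {
  "plan": [
    [[0,10,0],[0.002,-0.007,0.012],-1],
    [[0,20.2,0],[0.004,-0.013,0.025],-1],
    [[0,20.2,0],[0.004,-0.015,0.025],-1],
    [[0,20.2,0],[0.018,-0.016,0.055],-1],
    [[0,20.2,0],[0.033,-0.016,0.086],-1],
    [[0,20.2,0],[0.033,-0.016,0.086],-1],
    [[0,20.2,0],[0.033,-0.016,0.086],-1]
  ]
}}

```text
time: 21.65
tool_pos: [617.2, 107.6, 194.3]
tcp_rot: [-180.0, -50.3, 1.9]
ft_force: [-0.1, 0.7, -1.0]
finger_gap: 11.0
```

```bash
cat >> h.py <<'E'
def two(name):
    log()
    p,D=snapshot('wrist');p2,_=snapshot('side')
    b=cv2.resize(p2[160:240,220:300],(400,400),interpolation=cv2.INTER_CUBIC)
    cv2.imwrite('pics/%s_w.png'%name,p);cv2.imwrite('pics/%s.png'%name,np.hstack([p[:,120:520],b]))
E
python3 - <<'E'
from h import *
two('m1')
ci=camera_info('wrist');np.save('m1ci.npy',ci,allow_pickle=True)
E
```

```text
t=21.65 tcp [617.2 107.6 194.3] [-180.   -50.3    1.9] f [-0.1  0.7 -1. ] tq [-0.04  0.59 -0.05] gap 11.0 q [  8. -23. 132. -12.  21. 105.]
```

View pics/m1.png

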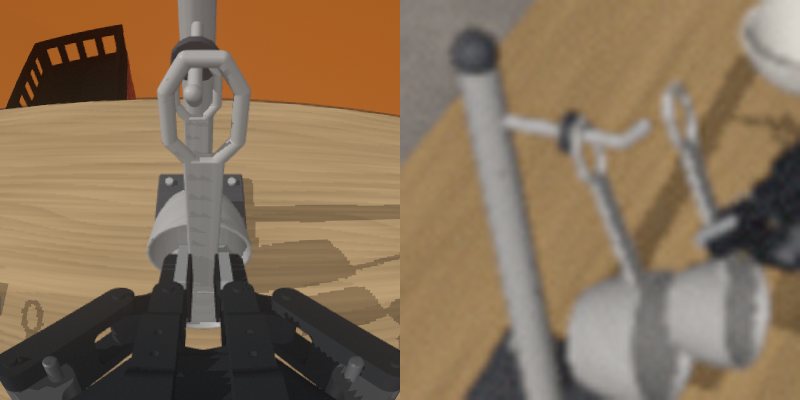

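```bash
python3 - <<'E'
from h import *
ci=np.load('m1ci.npy',allow_pickle=True).item();E=np.load('Emid.npy')
p,Rc,s=cur(); e=p+Rc@E; print('eye',e.round(1),'proj',proj(ci,e))
for nm,u,v in(('eyepx',325,106),('top in',326,64),('bot in',325,149)): print(nm,rayx(ci,u,v,e[0]).round(1))
for x in (664,): print('tip',rayx(ci,313,92,x).round(1), 'proj',proj(ci,[665.5,112,263.5]))
sc=camera_info('side')
for Em in (E,np.load('Ebig.npy')): print('side eye pred crop', ((proj(sc,p+Rc@Em,False)-[220,160]+.5)*5).round(0))
# side: handle of mid: eye crop (677,110)-> and bowl rim
E
```

```text
eye [640.4 108.5 273.8] proj [325.02511888 112.26504794]
eyepx [640.4 108.5 276.3]
top in [640.4 108.3 291.2]
bot in [640.4 108.4 257.1]
tip [664.  113.7 263.2] proj [317.60307472  89.08869436]
side eye pred crop [285. 117.]
side eye pred crop [288. 110.]
```

```bash
python3 - <<'E'
from h import *
p2,D=snapshot('side');cv2.imwrite('pics/m1s.png',cv2.resize(p2[160:250,220:320],None,fx=8,fy=8,interpolation=cv2.INTER_CUBIC))
E
```

```text
(no output)
```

View pics/m1s.png

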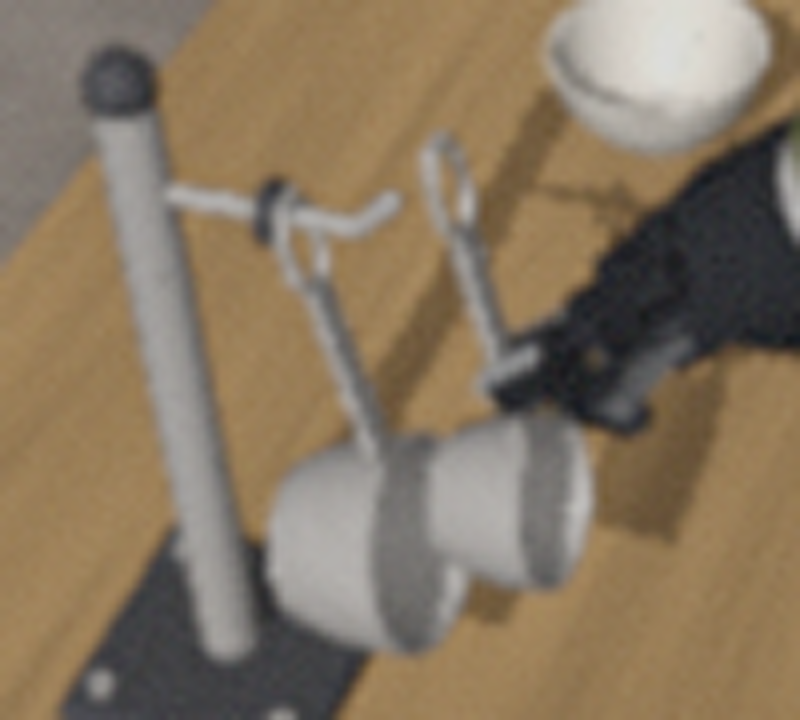

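```bash
python3 - <<'E'
from kin import *
p,Rc,s=cur(); E=Rc.T@(np.array([640.4,108.5,276.3])-p); np.save('Emid.npy',E);print(E)
f=np.array([np.cos(np.radians(2)),np.sin(np.radians(2)),0]);hb=np.array([710.5,115,250.])
Rm=hangR(2,44)
for d,dz in ((72,16),(45,14),(30,4),(18,1),(14,-8)):
    T=hb-f*d+[0,0,dz]-Rm@E
    print(d,dz,[x.round(0) for x in ik(T,Rm,1,q0=np.array([8,-15,128,-15,18,108.]))],end=' ');go(T,Rm)
E
```

```text
[ 78.73715529   0.37910421 -33.7124789 ]
72 16 [array([  8., -22., 130., -10.,  26., 103.])] t=21.80 row [-0.0, -4.4, -0.1] [-0.0114, -0.0039, -0.0009] dist 12 ang 4
45 14 [array([  8., -16., 126., -10.,  25., 103.])] t=21.80 row [-0.0, -4.4, -0.1] [0.0042, -0.0039, 0.0211] dist 22 ang 4
30 4 [array([  8., -13., 124., -10.,  23., 103.])] t=21.80 row [-0.0, -4.4, -0.1] [0.0061, -0.0039, 0.0391] dist 40 ang 4
18 1 [array([  7., -10., 123., -10.,  22., 103.])] t=21.80 row [-0.0, -4.4, -0.1] [0.0114, -0.0039, 0.0502] dist 52 ang 4
14 -8 [array([  7.,  -9., 122., -11.,  21., 104.])] t=21.80 row [-0.0, -4.4, -0.1] [0.007, -0.0039, 0.059] dist 60 ang 4
```

>>> {"api": "jog_arm", "payload": {
  "plan": [
    [[0,-4.4,0],[-0.011,-0.004,-0.001],-1],
    [[0,-4.4,0],[-0.011,-0.004,-0.001],-1],
    [[0,-4.4,0],[-0.005,-0.004,0.008],-1],
    [[0,-4.4,0],[0.001,-0.004,0.016],-1],
    [[0,-4.4,0],[0.004,-0.004,0.021],-1],
    [[0,-4.4,0],[0.004,-0.004,0.021],-1],
    [[0,-4.4,0],[0.004,-0.004,0.021],-1]
  ]
}}

```text
time: 22.68
tool_pos: [633.6, 112.9, 180.6]
tcp_rot: [-179.9, -45.9, 1.9]
ft_force: [-0.1, -0.2, -1.9]
finger_gap: 11.0
```

```bash
python3 - <<'E'
from h import *
two('m2')
E
```

```text
t=22.68 tcp [633.6 112.9 180.6] [-179.9  -45.9    1.9] f [-0.1 -0.2 -1.9] tq [-0.01  0.54  0.01] gap 11.0 q [  8. -16. 127. -10.  24. 103.]
```

View pics/m2.png

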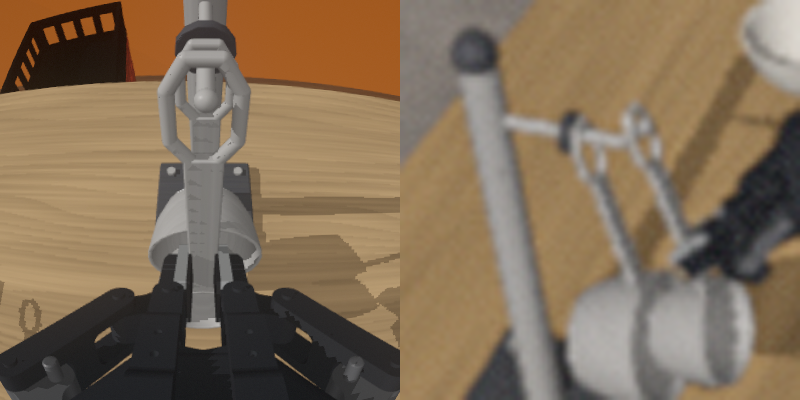

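>>> {"api": "jog_arm", "payload": {
  "plan": [
    [[0,0,0],[0.001,0,0.009],-1],
    [[0,0,0],[0.002,0,0.018],-1],
    [[0,0,0],[0.005,0,0.024],-1],
    [[0,0,0],[0.0075,0,0.029],-1],
    [[0,0,0],[0.0075,0,0.029],-1],
    [[0,0,0],[0.0075,0,0.029],-1]
  ]
}}

```text
time: 23.52
tool_pos: [659.8, 113.9, 166.1]
tcp_rot: [-179.9, -45.9, 1.9]
ft_force: [-0.0, -0.1, -1.5]
finger_gap: 10.9
```

```bash
python3 - <<'E'
from h import *
two('m3')
E
```

```text
t=23.52 tcp [659.8 113.9 166.1] [-179.9  -45.9    1.9] f [-0.  -0.1 -1.5] tq [ 0.01  0.52 -0.  ] gap 10.9 q [  7. -10. 123. -11.  22. 104.]
```

View pics/m3.png

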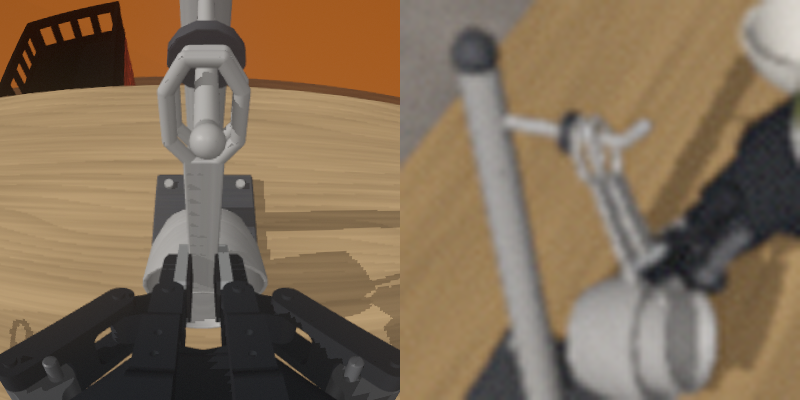

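>>> {"api": "jog_arm", "payload": {
  "plan": [
    [[0,0,0],[-0.002,0,0.002],-1],
    [[0,0,0],[-0.004,0,0.004],-1],
    [[0,0,0],[-0.006,0,0.006],-1],
    [[0,0,0],[-0.006,0,0.006],-1],
    [[0,0,0],[-0.006,0,0.006],-1]
  ]
}}

```text
time: 24.25
tool_pos: [661.9, 114.2, 160.8]
tcp_rot: [-179.9, -46.2, 1.9]
ft_force: [0.7, 0.0, 5.9]
finger_gap: 10.7
```

```bash
python3 - <<'E'
from h import *
two('m4')
E
```

```text
t=24.25 tcp [661.9 114.2 160.8] [-179.9  -46.2    1.9] f [0.7 0.  5.9] tq [ 0.   -0.56 -0.05] gap 10.7 q [  7.  -9. 123. -11.  20. 104.]
```

View pics/m4.png

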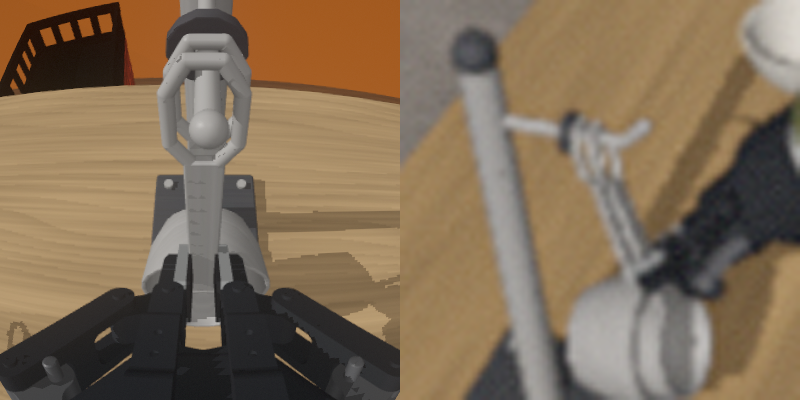

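>>> {"api": "jog_arm", "payload": {
  "plan": [
    [[0,0,0],[0.0025,0,-0.001],-1],
    [[0,0,0],[0.004,0,0.001],-1],
    [[0,0,0],[0.005,0,0.002],-1],
    [[0,0,0],[0.006,0,0.003],-1],
    [[0,0,0],[0.006,0,0.003],-1]
  ]
}}

```text
time: 24.98
tool_pos: [666.5, 114.1, 160.1]
tcp_rot: [-179.9, -45.9, 1.9]
ft_force: [-2.3, -0.1, 6.6]
finger_gap: 10.7
```

```bash
python3 - <<'E'
from h import *
two('m5')
E
```

```text
t=24.98 tcp [666.5 114.1 160.1] [-179.9  -45.9    1.9] f [-2.3 -0.1  6.6] tq [ 0.04 -0.33  0.03] gap 10.7 q [  7.  -8. 122. -11.  21. 104.]
```

View pics/m5.png

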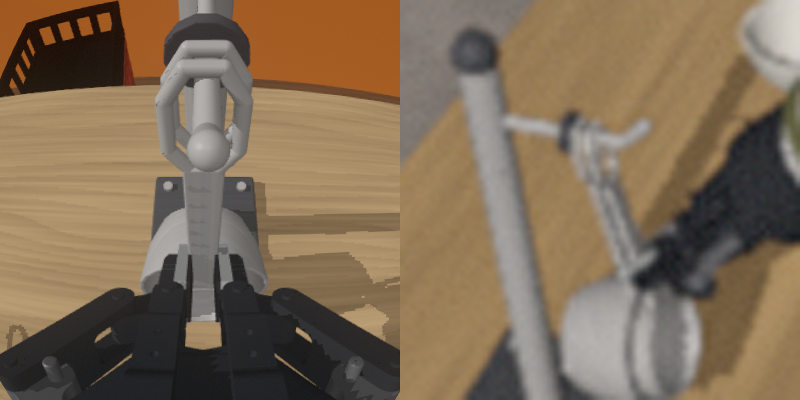

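>>> {"api": "jog_arm", "payload": {
  "plan": [
    [[0,0,0],[0.002,0,0.001],-1],
    [[0,0,0],[0.002,0,0.001],-0.6],
    [[0,0,0],[0.002,0,0.001],-0.4],
    [[0,0,0],[0.002,0,0.001],-0.2],
    [[0,0,0],[0.002,0,0.001],0.0],
    [[0,0,0],[0.002,0,0.001],0.0],
    [[0,0,0],[0.001,0,-0.012],0.0],
    [[0,0,0],[0,0,-0.04],0.0],
    [[0,0,0],[-0.02,0,-0.08],0.0],
    [[0,0,0],[-0.03,0,-0.12],0.0],
    [[0,0,0],[-0.03,0,-0.12],0.0]
  ]
}}

```text
time: 26.45
tool_pos: [559.4, 110.7, 225.9]
tcp_rot: [-179.8, -46.3, 1.9]
ft_force: [0.2, 0.5, 0.6]
finger_gap: 42.8
```

```bash
python3 - <<'E'
from h import *
two('m6')
E
```

```text
t=26.45 tcp [559.4 110.7 225.9] [-179.8  -46.3    1.9] f [0.2 0.5 0.6] tq [-0.01  0.32 -0.03] gap 42.8 q [  9. -36. 135.  -9.  35. 102.]
```

View pics/m6.png

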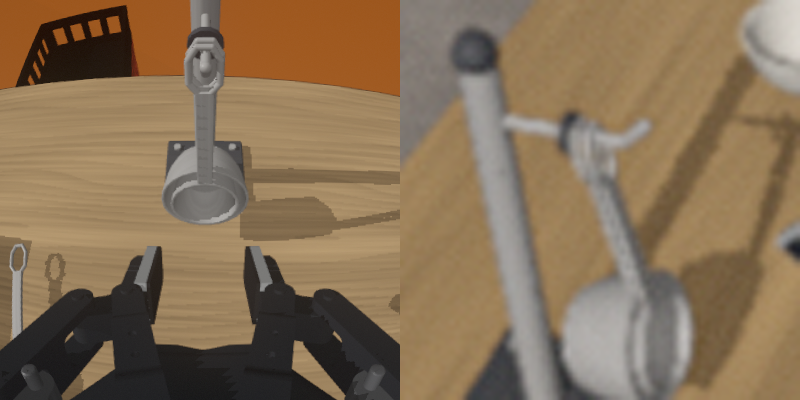

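```bash
python3 - <<'E'
from h import *
y=12.; d=np.array([np.cos(np.radians(y)),np.sin(np.radians(y))])
eye=np.array([613,351.2]);g=np.array([*(eye-88*d),31.]);Rm=tiltR(y,30);print(g)
go([500,210,230],hangR(8,80))
go(g-Rm@[0,0,80.],Rm,11)
E
```

```text
[526.92301114 332.90377121  31.        ]
t=26.55 row [2.8, -36.0, -5.4] [-0.034, -0.1016, -0.0453] dist 116 ang 37
t=26.55 row [1.4, -75.8, -10.7] [-0.0678, -0.2312, 0.093] dist 258 ang 77
```

>>> {"api": "jog_arm", "payload": {
  "plan": [
    [[0,-9,0],[-0.02,-0.02,-0.03],0],
    [[1,-18,-2],[-0.03,-0.05,-0.045],0],
    [[2,-27,-4],[-0.034,-0.08,-0.045],0],
    [[2.8,-36,-5.4],[-0.034,-0.11,-0.04],0],
    [[2.5,-46,-7],[-0.042,-0.14,-0.01],0],
    [[2,-56,-8],[-0.05,-0.17,0.03],0],
    [[1.7,-66,-9],[-0.06,-0.2,0.06],0],
    [[1.4,-75.8,-10.7],[-0.068,-0.231,0.093],0],
    [[1.4,-75.8,-10.7],[-0.068,-0.231,0.093],0],
    [[1.4,-75.8,-10.7],[-0.068,-0.231,0.093],0]
  ]
}}

```text
time: 27.8
tool_pos: [567.0, 340.2, 91.8]
tcp_rot: [179.7, 31.4, 11.8]
ft_force: [0.2, -0.3, -2.8]
finger_gap: 42.8
```

```bash
python3 - <<'E'
from h import *
log()
ci=camera_info('wrist');p,D=snapshot('wrist');cv2.imwrite('pics/w20.png',p);np.save('pics/w20ci.npy',ci,allow_pickle=True)
E
```

```text
t=27.80 tcp [567.  340.2  91.8] [179.7  31.4  11.8] f [ 0.2 -0.3 -2.8] tq [ 0.01 -0.24  0.02] gap 42.8 q [ 23.  54.  46.   6. 112. 102.]
```

View pics/w20.png

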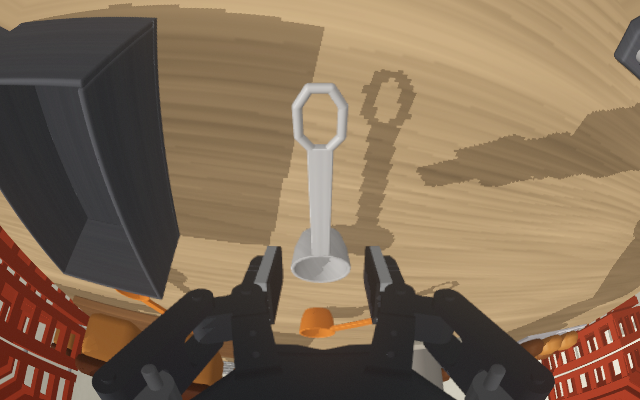

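```bash
python3 - <<'E'
from h import *
ci=camera_info('wrist')
a=plane(ci,320,117,31.,True);b=plane(ci,320,240,31.,True);d=(a-b)[:2];yw=np.degrees(np.arctan2(d[1],d[0]));d/=np.linalg.norm(d)
print(a,b,yw)
g=np.array([*(a[:2]-88*d),31.]); Rm=tiltR(yw,30); print(g)
go(g,Rm,11); show()
E
```

```text
[610.25171167 351.18696936  31.        ] [499.84430393 328.50103245  31.        ] 11.611229132068344
[524.05255929 333.47521819  31.        ]
t=27.85 row [0.4, 0.9, 0.2] [-0.0044, -0.0024, 0.0691] dist 69 ang 1
t=27.85 tcp [568.3 340.6  97.5] [179.8  30.9  11.9] f [ 0.7  0.3 -0.8] tq [ 0.03 -0.26 -0.05] gap 42.6 q [ 23.  53.  46.   6. 112. 102.]
```

```bash
python3 - <<'E'
from h import *
ci=np.load('pics/w20ci.npy',allow_pickle=True).item()
a=plane(ci,320,117,31.,True);b=plane(ci,320,240,31.,True);d=(a-b)[:2];yw=np.degrees(np.arctan2(d[1],d[0]));d/=np.linalg.norm(d)
print(a,b,yw)
E
```

```text
[612.43862977 351.41359052  31.        ] [505.68753031 329.457189    31.        ] 11.622426275843171
```

>>> {"api": "jog_arm", "payload": {
  "plan": [
    [[0,0,0],[0,0,0],0],
    [[0,0,0],[0,0,0],0]
  ]
}}

```text
time: 28.1
tool_pos: [572.3, 342.4, 113.9]
tcp_rot: [-179.9, 29.6, 12.0]
ft_force: [0.4, -1.0, 0.5]
finger_gap: 42.6
```

```bash
python3 - <<'E'
from h import *
log()
y=11.7; d=np.array([np.cos(np.radians(y)),np.sin(np.radians(y))])
g=np.array([*(np.array([612.4,351.4])-88*d),31.]);go(g,tiltR(y,30),11)
E
```

```text
t=28.10 tcp [572.3 342.4 113.9] [-179.9   29.6   12. ] f [ 0.4 -1.   0.5] tq [ 0.08 -0.24  0.02] gap 42.6 q [ 23.  51.  46.   6. 112. 102.]
t=28.10 row [0.1, -0.4, 0.3] [0.0003, -0.0008, 0.0843] dist 84 ang 0
```

>>> {"api": "jog_arm", "payload": {
  "plan": [
    [[0,-0.4,0.3],[0,-0.001,0.05],0],
    [[0,-0.4,0.3],[0,-0.001,0.08],0],
    [[0,-0.4,0.3],[0,-0.001,0.08],0],
    [[0,-0.4,0.3],[0,-0.001,0.08],0],
    [[0,-0.4,0.3],[0,-0.001,0.08],0]
  ]
}}

```text
time: 28.72
tool_pos: [533.4, 335.3, 42.4]
tcp_rot: [179.9, 30.2, 11.7]
ft_force: [0.4, -0.0, -0.9]
finger_gap: 42.8
```

```bash
python3 - <<'E'
from h import *
log()
y=11.7; d=np.array([np.cos(np.radians(y)),np.sin(np.radians(y))])
g=np.array([*(np.array([612.4,351.4])-88*d),31.]);go(g,tiltR(y,30),11)
E
```

```text
t=28.73 tcp [533.4 335.3  42.4] [179.9  30.2  11.7] f [ 0.4 -0.  -0.9] tq [-0.01 -0.23  0.01] gap 42.8 q [ 24.  50.  57.   6. 103. 102.]
t=28.73 row [0.1, 0.2, -0.0] [-0.0006, 0.0002, 0.0026] dist 3 ang 0
```

>>> {"api": "jog_arm", "payload": {
  "plan": [
    [[0,0,0],[-0.001,0,0.001],-0.4],
    [[0,0,0],[-0.001,0,0.001],-1],
    [[0,0,0],[-0.001,0,0.001],-1],
    [[0,0,0],[-0.001,0,0.001],-1],
    [[0,0,0],[-0.001,0,0.001],-1],
    [[0,0,0],[-0.001,0,0.001],-1]
  ]
}}

```text
time: 29.48
tool_pos: [530.2, 334.4, 39.2]
tcp_rot: [179.8, 30.5, 11.7]
ft_force: [2.4, 0.8, 4.3]
finger_gap: 11.1
```

```bash
python3 - <<'E'
from h import *
log()
p,D=snapshot('wrist');cv2.imwrite('pics/w21.png',p)
pc,Rc,s=cur();E=Rc.T@(np.array([612.4,351.4,31])-pc);np.save('Esm.npy',E);print(E)
go([520,320,190],hangR(11.7,120)); go([530,230,235],hangR(8,100));go([530,112,250],hangR(2,60))
E
```

```text
t=29.48 tcp [530.2 334.4  39.2] [179.8  30.5  11.7] f [2.4 0.8 4.3] tq [ 0.02 -0.23 -0.03] gap 11.1 q [ 24.  50.  57.   6. 103. 102.]
[ 7.65266046e+01  2.95553021e-02 -3.55026897e+01]
t=29.52 row [0.2, 0.5, -0.0] [-0.0876, 0.0124, -0.1234] dist 152 ang 1
t=29.52 row [1.5, 20.5, 3.5] [-0.1176, 0.1027, -0.1576] dist 222 ang 21
t=29.52 row [0.2, 60.3, 10.2] [-0.1458, 0.2182, -0.1581] dist 306 ang 61
```

View pics/w21.png

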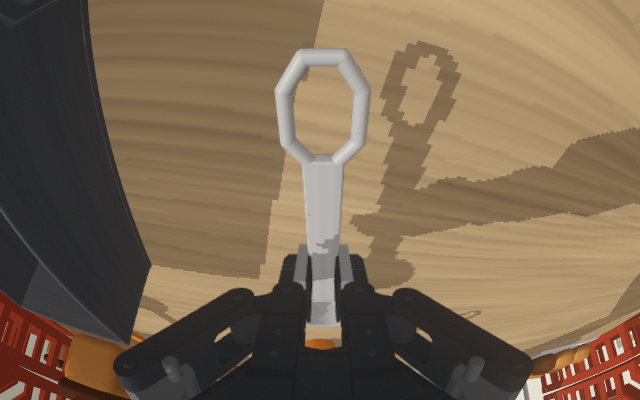

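>>> {"api": "jog_arm", "payload": {
  "plan": [
    [[0,0,0],[-0.01,0,-0.018],-1],
    [[0,0,0],[-0.045,0.002,-0.065],-1],
    [[0,0.5,0],[-0.088,0.012,-0.123],-1],
    [[0.7,10,1.5],[-0.1,0.06,-0.14],-1],
    [[1.5,20.5,3.5],[-0.118,0.103,-0.158],-1],
    [[1.2,30,5],[-0.125,0.14,-0.158],-1],
    [[0.8,40,7],[-0.132,0.17,-0.158],-1],
    [[0.5,50,9],[-0.139,0.2,-0.158],-1],
    [[0.2,60.3,10.2],[-0.146,0.218,-0.158],-1],
    [[0.2,60.3,10.2],[-0.146,0.218,-0.158],-1],
    [[0.2,60.3,10.2],[-0.146,0.218,-0.158],-1]
  ]
}}

```text
time: 30.9
tool_pos: [529.9, 112.4, 251.7]
tcp_rot: [-180.0, -30.0, 2.0]
ft_force: [0.9, 0.7, 0.0]
finger_gap: 10.9
```

```bash
python3 - <<'E'
from h import *
log()
E=np.load('Esm.npy')+[2.5,0,-1.5];f=np.array([np.cos(np.radians(2)),np.sin(np.radians(2)),0]);hb=np.array([710.5,115,250.])
Rm=hangR(2,43)
go([545,110,230],Rm)
go(hb-f*80+[0,0,17]-Rm@E,Rm)
E
```

```text
t=30.90 tcp [529.9 112.4 251.7] [-180.  -30.    2.] f [0.9 0.7 0. ] tq [-0.01  0.32 -0.  ] gap 10.9 q [  9. -30. 122.  -4.  58.  98.]
t=30.90 row [-0.0, 17.0, 0.0] [0.0022, 0.0029, 0.0263] dist 27 ang 17
t=30.90 row [-0.0, 17.0, 0.0] [0.03, 0.0037, 0.0955] dist 100 ang 17
```

>>> {"api": "jog_arm", "payload": {
  "plan": [
    [[0,9,0],[0.001,0.002,0.013],-1],
    [[0,17,0],[0.002,0.003,0.026],-1],
    [[0,17,0],[0.016,0.003,0.06],-1],
    [[0,17,0],[0.03,0.0037,0.0955],-1],
    [[0,17,0],[0.03,0.0037,0.0955],-1],
    [[0,17,0],[0.03,0.0037,0.0955],-1],
    [[0,17,0],[0.03,0.0037,0.0955],-1]
  ]
}}

```text
time: 31.78
tool_pos: [604.4, 111.5, 184.5]
tcp_rot: [180.0, -47.1, 2.0]
ft_force: [0.4, -0.1, -1.1]
finger_gap: 11.1
```

```bash
python3 - <<'E'
from h import *
np.save('n1ci.npy',camera_info('wrist'),allow_pickle=True)
two('n1')
p2,D=snapshot('side');cv2.imwrite('pics/n1s.png',cv2.resize(p2[160:250,220:320],None,fx=6,fy=6,interpolation=cv2.INTER_CUBIC))
E
```

```text
t=31.77 tcp [604.4 111.5 184.5] [180.  -47.1   2. ] f [ 0.4 -0.1 -1.1] tq [-0.06  0.52  0.02] gap 11.1 q [  8. -23. 132. -11.  25. 104.]
```

View pics/n1.png

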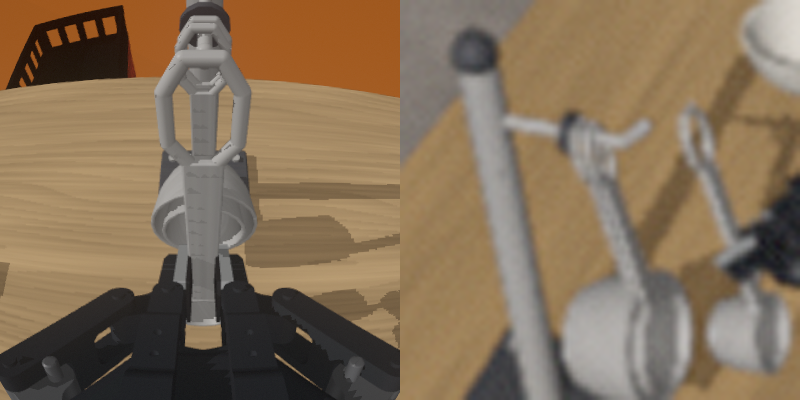

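View pics/n1s.png

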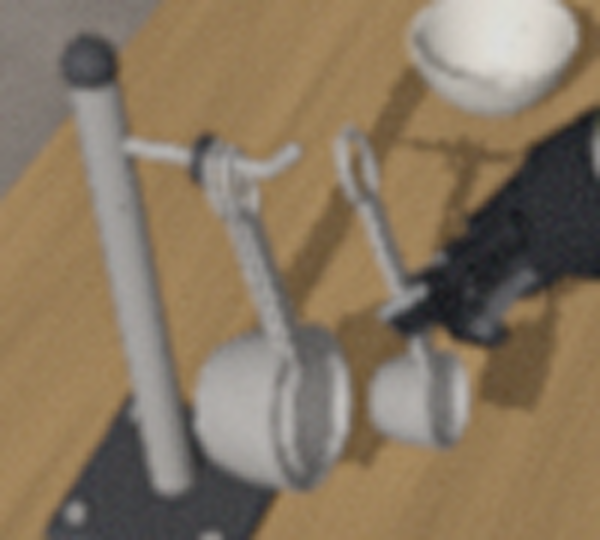

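```bash
python3 - <<'E'
from kin import *
ci=np.load('n1ci.npy',allow_pickle=True).item();E=np.load('Esm.npy')
p,Rc,s=cur(); e=p+Rc@E; print('eye',e.round(1),'proj',proj(ci,e))
for nm,u,v in(('eyepx',323,109),('top in',323,66),('bot in',323,152)): print(nm,rayx(ci,u,v,e[0]).round(1))
print('tip',rayx(ci,324.5,40,664).round(1))
ey=rayx(ci,323,109,e[0]); E=Rc.T@(ey-p);np.save('Esm.npy',E);print(E)
f=np.array([np.cos(np.radians(2)),np.sin(np.radians(2)),0]);hb=np.array([710.5,115,250.])
Rm=hangR(2,40.5)
for d,dz in ((72,16),(46,14),(32,4),(25,1)):
    T=hb-f*d+[0,0,dz]-Rm@E
    print(d,dz,T.round(0),[x.round(0) for x in ik(T,Rm,1,q0=np.array([8,-15,128,-15,18,108.]))],end=' ');go(T,Rm)
E
```

```text
eye [629.9 112.2 264.2] proj [324.96495824 114.73688631]
eyepx [629.9 112.8 266.5]
top in [629.9 112.8 281.8]
bot in [629.9 112.7 246.3]
tip [664.  113.4 268.6]
[ 78.24458913  -0.54020266 -37.0718144 ]
72 16 [616. 111. 182.] [array([  8., -21., 132., -13.,  20., 107.])] t=31.93 row [-0.0, 2.4, 0.0] [0.0071, 0.0005, 0.0099] dist 12 ang 2
46 14 [642. 112. 180.] [array([  8., -16., 128., -14.,  19., 107.])] t=31.93 row [-0.0, 2.4, 0.0] [0.0234, 0.0006, 0.0303] dist 38 ang 2
32 4 [656. 113. 170.] [array([  8., -12., 126., -14.,  17., 107.])] t=31.93 row [-0.0, 2.4, 0.0] [0.0256, 0.0006, 0.0474] dist 54 ang 2
25 1 [663. 113. 167.] [array([  7., -11., 125., -15.,  16., 108.])] t=31.93 row [-0.0, 2.4, 0.0] [0.0282, 0.0006, 0.0545] dist 61 ang 2
```

>>> {"api": "jog_arm", "payload": {
  "plan": [
    [[0,2.4,0],[0.007,0,0.01],-1],
    [[0,2.4,0],[0.007,0,0.01],-1],
    [[0,2.4,0],[0.015,0,0.02],-1],
    [[0,2.4,0],[0.023,0,0.03],-1],
    [[0,2.4,0],[0.023,0,0.03],-1],
    [[0,2.4,0],[0.023,0,0.03],-1]
  ]
}}

```text
time: 32.67
tool_pos: [640.5, 112.3, 178.5]
tcp_rot: [180.0, -49.3, 2.0]
ft_force: [-0.5, 0.6, -1.1]
finger_gap: 10.8
```

```bash
python3 - <<'E'
from h import *
two('n2')
E
```

```text
t=32.67 tcp [640.5 112.3 178.5] [180.  -49.3   2. ] f [-0.5  0.6 -1.1] tq [-0.03  0.48  0.06] gap 10.8 q [  8. -16. 128. -14.  19. 107.]
```

View pics/n2.png

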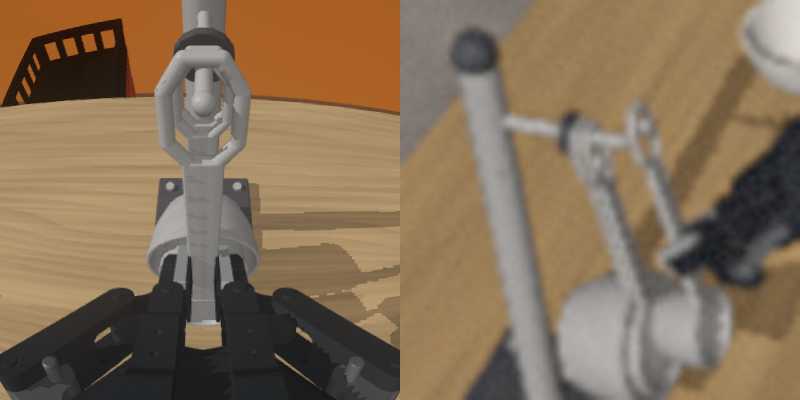

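>>> {"api": "jog_arm", "payload": {
  "plan": [
    [[0,0,0],[0.001,0,0.008],-1],
    [[0,0,0],[0.002,0,0.017],-1],
    [[0,0,0],[0.005,0,0.024],-1],
    [[0,0,0],[0.005,0,0.024],-1],
    [[0,0,0],[0.005,0,0.024],-1]
  ]
}}

```text
time: 33.4
tool_pos: [662.4, 113.1, 166.3]
tcp_rot: [180.0, -49.3, 2.0]
ft_force: [-0.3, -0.1, -1.3]
finger_gap: 10.5
```

```bash
python3 - <<'E'
from h import *
two('n3')
E
```

```text
t=33.40 tcp [662.4 113.1 166.3] [180.  -49.3   2. ] f [-0.3 -0.1 -1.3] tq [-0.01  0.49  0.01] gap 10.5 q [  7. -11. 125. -15.  17. 108.]
```

View pics/n3.png

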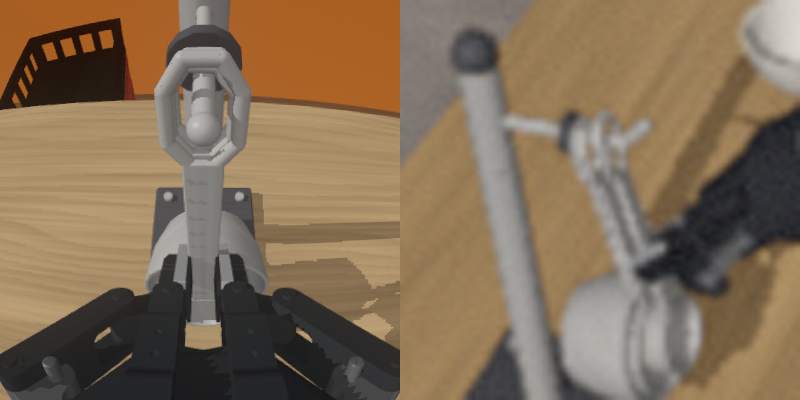

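>>> {"api": "jog_arm", "payload": {
  "plan": [
    [[0,0,0],[0.0015,0,0.0015],-1],
    [[0,0,0],[0.0026,0,0.003],-1],
    [[0,0,0],[0,0,0.005],-1],
    [[0,0,0],[-0.0025,0,0.0075],-1],
    [[0,0,0],[-0.0025,0,0.0075],-1],
    [[0,0,0],[-0.0025,0,0.0075],-1]
  ]
}}

```text
time: 34.25
tool_pos: [666.4, 113.2, 159.6]
tcp_rot: [180.0, -49.3, 2.0]
ft_force: [-0.1, 0.1, -1.2]
finger_gap: 10.8
```

```bash
python3 - <<'E'
from h import *
two('n4')
E
```

```text
t=34.25 tcp [666.4 113.2 159.6] [180.  -49.3   2. ] f [-0.1  0.1 -1.2] tq [0.01 0.54 0.08] gap 10.8 q [  7.  -9. 125. -16.  16. 108.]
```

View pics/n4.png

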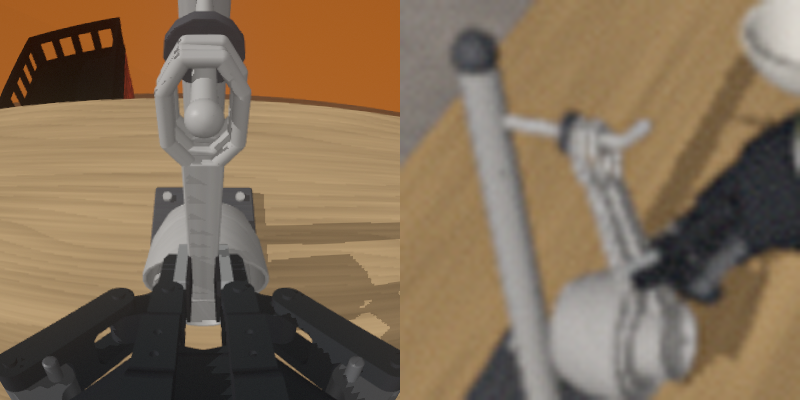

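>>> {"api": "jog_arm", "payload": {
  "plan": [
    [[0,0,0],[-0.0015,0,0.0013],-1],
    [[0,0,0],[-0.003,0,0.0026],-1],
    [[0,0,0],[-0.0035,0,0.003],-1],
    [[0,0,0],[-0.0035,0,0.003],-1]
  ]
}}

```text
time: 34.85
tool_pos: [667.7, 113.5, 157.3]
tcp_rot: [-180.0, -49.6, 2.0]
ft_force: [-0.8, 0.6, 4.7]
finger_gap: 10.8
```

```bash
python3 - <<'E'
from h import *
log()
E
```

```text
t=34.85 tcp [667.7 113.5 157.3] [-180.   -49.6    2. ] f [-0.8  0.6  4.7] tq [-0.01 -0.35 -0.06] gap 10.8 q [  7.  -9. 125. -16.  15. 109.]
```

Small's loop is now resting on the bar. I'll push forward a few mm while lifting slightly.

>>> {"api": "jog_arm", "payload": {
  "plan": [
    [[0,0,0],[0.0015,0,0.0],-1],
    [[0,0,0],[0.003,0,0.0015],-1],
    [[0,0,0],[0.004,0,0.003],-1],
    [[0,0,0],[0.005,0,0.004],-1],
    [[0,0,0],[0.005,0,0.004],-1]
  ]
}}

```text
time: 35.48
tool_pos: [673.1, 113.6, 156.8]
tcp_rot: [180.0, -49.4, 2.0]
ft_force: [-4.2, -0.1, 6.4]
finger_gap: 11.2
```

```bash
python3 - <<'E'
from h import *
two('n5')
E
```

```text
t=35.48 tcp [673.1 113.6 156.8] [180.  -49.4   2. ] f [-4.2 -0.1  6.4] tq [-0.01 -0.37 -0.11] gap 11.2 q [  7.  -8. 124. -16.  15. 109.]
```

View pics/n5.png

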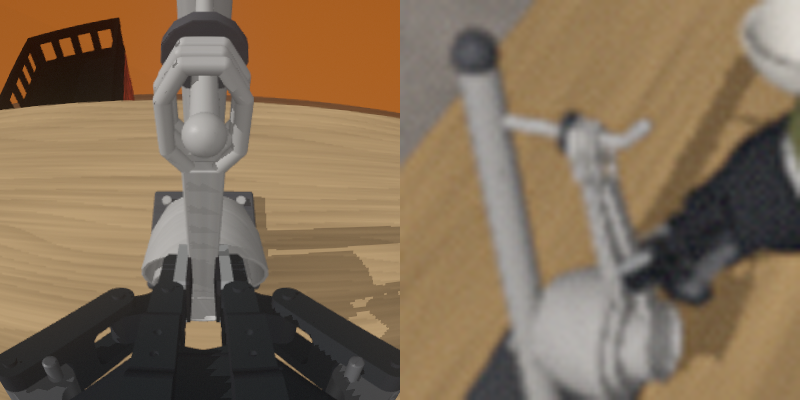

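>>> {"api": "jog_arm", "payload": {
  "plan": [
    [[0,0,0],[0.001,0,0.001],-1],
    [[0,0,0],[0.001,0,0.001],-0.6],
    [[0,0,0],[0.001,0,0.001],-0.4],
    [[0,0,0],[0.001,0,0.001],-0.2],
    [[0,0,0],[0.001,0,0.001],0.0],
    [[0,0,0],[0.001,0,0.001],0.0],
    [[0,0,0],[0,0,-0.012],0.0],
    [[0,0,0],[0,0,-0.04],0.0],
    [[0,0,0],[-0.02,0,-0.08],0.0],
    [[0,0,0],[-0.03,0,-0.12],0.0],
    [[0,0,0],[-0.03,0,-0.12],0.0]
  ]
}}

```text
time: 36.95
tool_pos: [562.2, 110.0, 215.8]
tcp_rot: [-180.0, -49.8, 2.0]
ft_force: [0.8, 0.0, -0.8]
finger_gap: 42.6
```

```bash
python3 - <<'E'
from h import *
two('n6')
p2,D=snapshot('side');cv2.imwrite('pics/n6s.png',cv2.resize(p2[160:250,220:320],None,fx=6,fy=6,interpolation=cv2.INTER_CUBIC))
E
```

```text
t=36.95 tcp [562.2 110.  215.8] [-180.   -49.8    2. ] f [ 0.8  0.  -0.8] tq [ 0.06  0.37 -0.05] gap 42.6 q [  9. -37. 138. -11.  29. 105.]
```

View pics/n6_w.png

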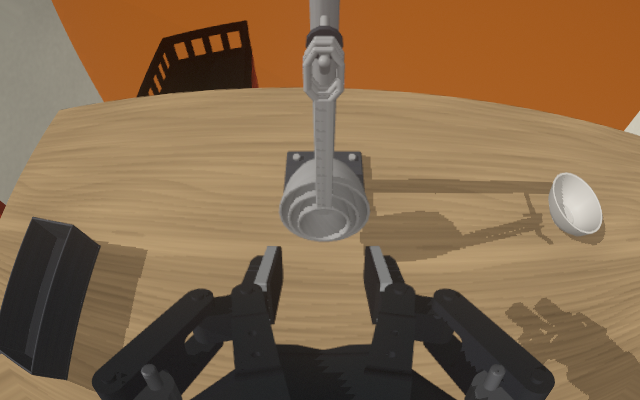

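View pics/n6s.png

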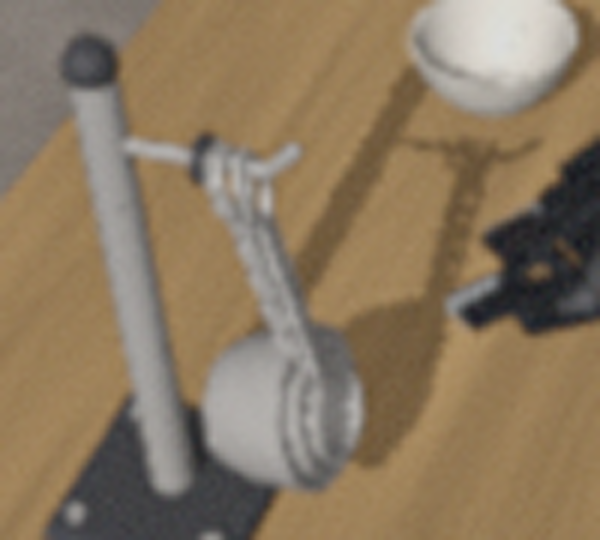

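```bash
python3 - <<'E'
from kin import *
go([560,112,330],down(2)); go([668,114,330],down(2))
for x,z in ((668,330),(686,252)): print(ik(np.array([x,114,z+0.]),down(2),1,q0=np.array([2,0,95,0,85,85.])))
E
```

```text
t=37.10 row [0.0, -49.4, 0.0] [0.0881, -0.0024, -0.0789] dist 118 ang 49
t=37.10 row [0.0, -49.4, 0.0] [0.1584, -0.0006, 0.0031] dist 158 ang 49
[array([ 5.34636896e+00,  1.87862265e+01,  6.38074345e+01, -7.00014720e-15,
        9.74063389e+01,  9.33463690e+01])]
[array([ 5.20781904e+00,  2.22580262e+01,  6.75470126e+01, -7.09103181e-15,
        9.01949612e+01,  9.32078190e+01])]
```

>>> {"api": "jog_arm", "payload": {
  "plan": [
    [[0,-8,0],[0.02,0,-0.05],-0.5],
    [[0,-18,0],[0.05,-0.001,-0.07],-0.7],
    [[0,-28,0],[0.08,-0.002,-0.08],-0.7],
    [[0,-38,0],[0.088,-0.002,-0.079],-0.7],
    [[0,-49.4,0],[0.088,-0.002,-0.079],-0.7],
    [[0,-49.4,0],[0.1,-0.002,-0.06],-0.7],
    [[0,-49.4,0],[0.14,-0.001,-0.018],-0.7],
    [[0,-49.4,0],[0.14,-0.001,-0.018],-0.7],
    [[0,-49.4,0],[0.14,-0.001,-0.018],-0.7],
    [[0,-49.4,0],[0.14,-0.001,-0.018],-0.7]
  ]
}}

```text
time: 38.35
tool_pos: [639.5, 113.4, 330.1]
tcp_rot: [180.0, 0.0, 2.0]
ft_force: [0.1, -1.3, 0.1]
finger_gap: 13.0
```

```bash
python3 - <<'E'
from h import *
np.save('f1ci.npy',camera_info('wrist'),allow_pickle=True)
two('f1')
p2,D=snapshot('side');cv2.imwrite('pics/f1s.png',cv2.resize(p2[165:225,240:300],None,fx=10,fy=10,interpolation=cv2.INTER_CUBIC))
E
```

```text
t=38.35 tcp [639.5 113.4 330.1] [180.   0.   2.] f [ 0.1 -1.3  0.1] tq [ 0.01  0.01 -0.05] gap 13.0 q [ 6. 14. 69. -0. 97. 94.]
```

View pics/f1_w.png

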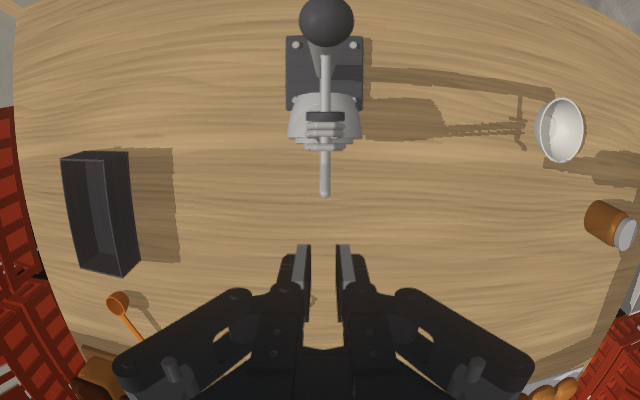

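View pics/f1s.png

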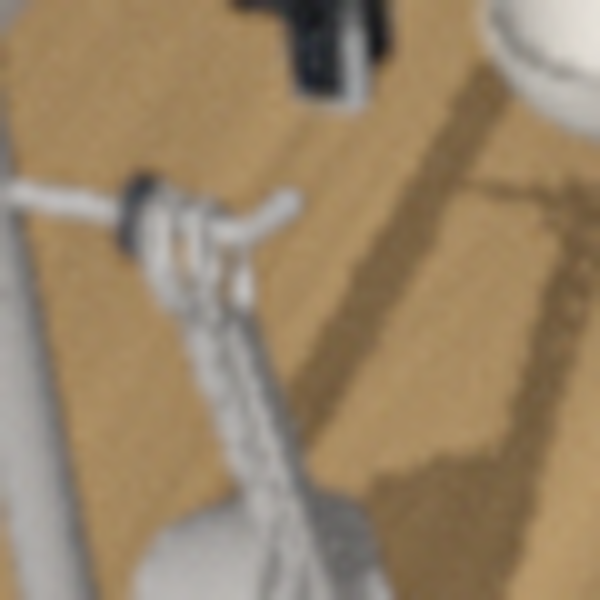

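Top-down wrist view: the collar is at (325,116), the loop tops at about rows 126–150 and the hook tip at (325,195). I'll crop in on that and measure where each loop sits.

```bash
python3 - <<'E'
from h import *
p=cv2.imread('pics/f1_w.png');cv2.imwrite('pics/f1z.png',cv2.resize(p[90:210,265:385],None,fx=5,fy=5,interpolation=cv2.INTER_CUBIC))
ci=np.load('f1ci.npy',allow_pickle=True).item()
for v in (112,121,128,137,148): print(v,plane(ci,325,v,256.,True).round(1))
print(plane(ci,325,195,263.,True).round(1),plane(ci,312,280,330.,True),plane(ci,339,280,330.,True))
E
```

```text
112 [711.9 114.9 256. ]
121 [706.1 114.7 256. ]
128 [701.6 114.5 256. ]
137 [695.7 114.3 256. ]
148 [688.5 114.  256. ]
[658.7 113.  263. ] [636.70241332 118.84116028 330.        ] [637.13211846 105.89416847 330.        ]
```

View pics/f1z.png

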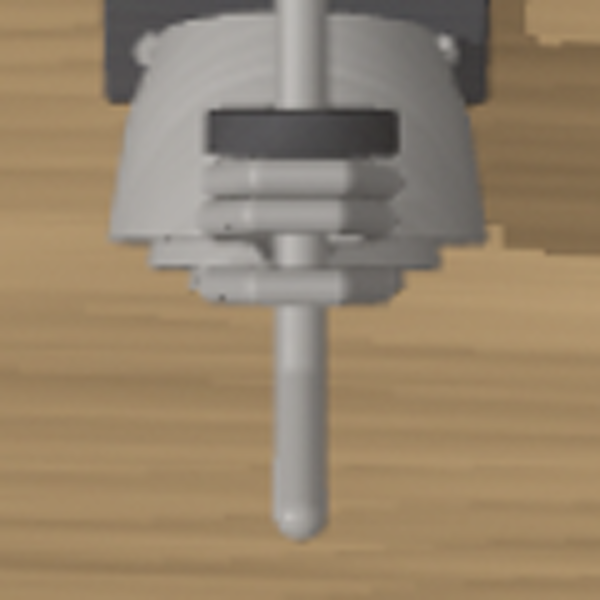

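```bash
python3 - <<'E'
from h import *
go([669,114,300],down(2)); go([669,114,254],down(2))
E
```

```text
t=38.50 row [0.0, -0.1, 0.0] [0.0296, 0.0006, 0.0313] dist 43 ang 0
t=38.50 row [0.0, -0.1, 0.0] [0.0296, 0.0005, 0.0773] dist 83 ang 0
```

>>> {"api": "jog_arm", "payload": {
  "plan": [
    [[0,0,0],[0.015,0,0.01],-0.7],
    [[0,0,0],[0.0295,0.0005,0.03],-0.7],
    [[0,0,0],[0.0295,0.0005,0.03],-0.7],
    [[0,0,0],[0.0295,0.0005,0.045],-0.7],
    [[0,0,0],[0.0295,0.0005,0.055],-0.7],
    [[0,0,0],[0.0295,0.0005,0.055],-0.7]
  ]
}}

```text
time: 39.25
tool_pos: [668.3, 113.9, 273.4]
tcp_rot: [180.0, 0.2, 2.0]
ft_force: [0.6, -0.3, -0.2]
finger_gap: 12.2
```

```bash
python3 - <<'E'
from h import *
log()
p,D=snapshot('wrist');cv2.imwrite('pics/f2.png',cv2.resize(p[120:330,225:435],None,fx=3,fy=3,interpolation=cv2.INTER_CUBIC)[:600])
E
```

```text
t=39.25 tcp [668.3 113.9 273.4] [180.    0.2   2. ] f [ 0.6 -0.3 -0.2] tq [-0.05  0.01 -0.01] gap 12.2 q [ 5. 19. 69. -0. 92. 93.]
```

View pics/f2.png

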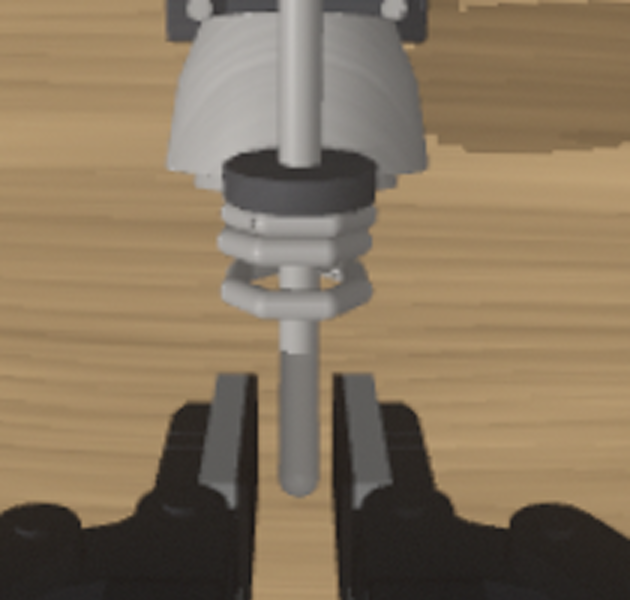

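>>> {"api": "jog_arm", "payload": {
  "plan": [
    [[0,0,0],[0,0,0.01],-0.7],
    [[0,0,0],[0,0,0.02],-0.7],
    [[0,0,0],[0,0,0.02],-0.7],
    [[0,0,0],[0.004,0,0.02],-0.7],
    [[0,0,0],[0.007,0,0.02],-0.7],
    [[0,0,0],[0.009,0,0.02],-0.7],
    [[0,0,0],[0.011,0,0.02],-0.7],
    [[0,0,0],[0.011,0,0.02],-0.7]
  ]
}}

```text
time: 40.3
tool_pos: [680.1, 114.3, 254.6]
tcp_rot: [180.0, 0.1, 2.0]
ft_force: [-0.5, -0.3, 0.4]
finger_gap: 12.4
```

```bash
python3 - <<'E'
from h import *
log()
p,D=snapshot('wrist');cv2.imwrite('pics/f3.png',cv2.resize(p[120:330,225:435],None,fx=3,fy=3,interpolation=cv2.INTER_CUBIC)[:600])
E
```

```text
t=40.30 tcp [680.1 114.3 254.6] [1.8e+02 1.0e-01 2.0e+00] f [-0.5 -0.3  0.4] tq [-0.04  0.22 -0.01] gap 12.4 q [ 5. 21. 68. -0. 90. 93.]
```

View pics/f3.png

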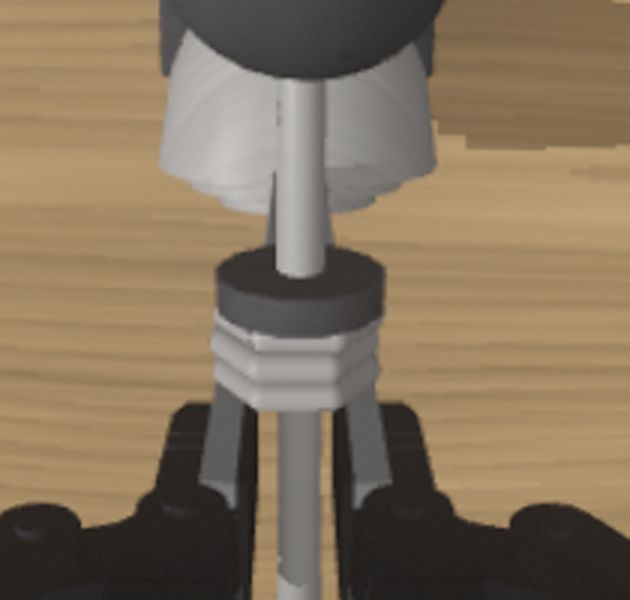

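>>> {"api": "jog_arm", "payload": {
  "plan": [
    [[0,0,0],[0.001,0,0],-0.7],
    [[0,0,0],[0.002,0,0],-0.7],
    [[0,0,0],[0.002,0,0],-0.7],
    [[0,0,0],[0.002,0,0],-0.7]
  ]
}}

```text
time: 40.85
tool_pos: [681.1, 114.4, 254.4]
tcp_rot: [180.0, 0.2, 2.0]
ft_force: [-8.6, -0.6, 2.0]
finger_gap: 12.7
```

```bash
python3 - <<'E'
from h import *
log()
E
```

```text
t=40.85 tcp [681.1 114.4 254.4] [180.    0.2   2. ] f [-8.6 -0.6  2. ] tq [-0.1   1.31 -0.06] gap 12.7 q [ 5. 22. 68. -0. 90. 93.]
```

Seated at -8.6 N. Back off gently, then lift clear.

>>> {"api": "jog_arm", "payload": {
  "plan": [
    [[0,0,0],[-0.003,0,0],-0.7],
    [[0,0,0],[-0.008,0,0],-0.7],
    [[0,0,0],[-0.013,0,0],-0.7],
    [[0,0,0],[-0.013,0,-0.02],-0.7],
    [[0,0,0],[-0.013,0,-0.06],-0.7],
    [[0,0,0],[-0.045,0,-0.08],-0.7],
    [[0,0,0],[-0.045,0,-0.08],-0.7],
    [[0,0,0],[-0.045,0,-0.08],-0.7]
  ]
}}

```text
time: 41.85
tool_pos: [637.5, 112.8, 335.4]
tcp_rot: [180.0, -0.0, 2.0]
ft_force: [0.8, -0.8, -0.2]
finger_gap: 13.0
```

```bash
python3 - <<'E'
from h import *
log()
p,D=snapshot('wrist');cv2.imwrite('pics/f4.png',np.hstack([cv2.resize(p[90:210,265:385],(400,400),interpolation=cv2.INTER_CUBIC),cv2.resize(snapshot('side')[0][165:245,230:310],(400,400),interpolation=cv2.INTER_CUBIC)]))
E
```

```text
t=41.85 tcp [637.5 112.8 335.4] [180.  -0.   2.] f [ 0.8 -0.8 -0.2] tq [ 0.03 -0.05 -0.  ] gap 13.0 q [ 6. 14. 69. -0. 97. 93.]
```

View pics/f4.png

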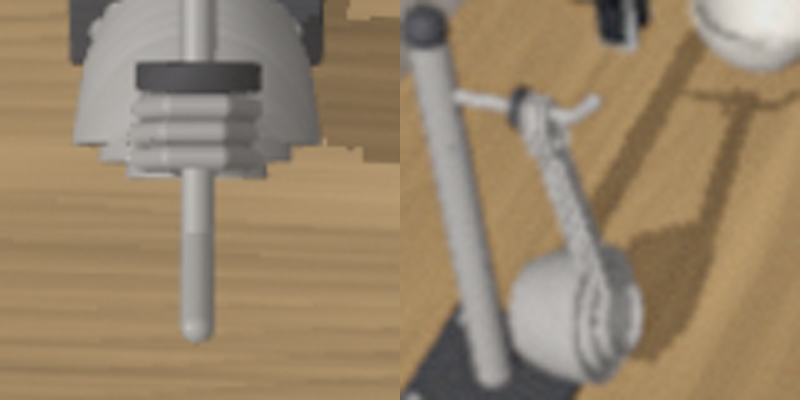

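>>> {"api": "jog_arm", "payload": {
  "plan": [
    [[0,0,0],[-0.05,0,-0.02],-0.7],
    [[0,0,0],[-0.1,0,-0.02],-0.7],
    [[0,0,0],[-0.13,0,-0.02],-0.7],
    [[0,0,0],[-0.13,0,-0.02],-0.7],
    [[0,0,0],[-0.13,0,-0.02],-0.7],
    [[0,0,0],[-0.13,0,-0.02],-0.7],
    [[0,0,0],[-0.13,0,-0.02],-0.7],
    [[0,0,0],[-0.13,0,-0.02],-0.7],
    [[0,0,0],[-0.13,0,-0.02],-0.7],
    [[0,0,0],[-0.13,0,-0.02],-0.7]
  ]
}}

```text
time: 43.2
tool_pos: [507.3, 108.2, 354.8]
tcp_rot: [180.0, 0.0, 2.0]
ft_force: [0.7, -0.0, 0.1]
finger_gap: 12.8
```

```bash
python3 - <<'E'
from h import *
log()
a,_=snapshot('side');jog=0
t,_=snapshot('top');b,_=snapshot('side')
print('side change hang region',cv2.absdiff(a,b)[165:245,230:310].max())
cv2.imwrite('pics/end_top.png',t)
cv2.imwrite('pics/end_side.png',cv2.resize(b[160:250,220:320],None,fx=6,fy=6,interpolation=cv2.INTER_CUBIC))
t0=cv2.imread('pics/top0.png')
for n,(u0,u1,v0,v1) in dict(tin=(174,212,172,230),jar=(428,458,186,212),bowl=(374,408,143,175)).items():
    print(n,cv2.absdiff(t,t0)[v0:v1,u0:u1].mean().round(1))
E
```

```text
t=43.20 tcp [507.3 108.2 354.8] [180.   0.   2.] f [ 0.7 -0.   0.1] tq [ 0.01  0.01 -0.05] gap 12.8 q [ 6. -6. 88. -0. 98. 94.]
side change hang region 56
tin 1.0
jar 21.1
bowl 1.7
```

View pics/end_top.png

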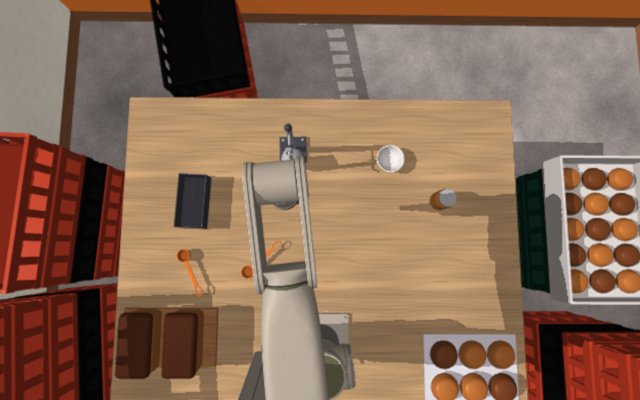

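View pics/end_side.png

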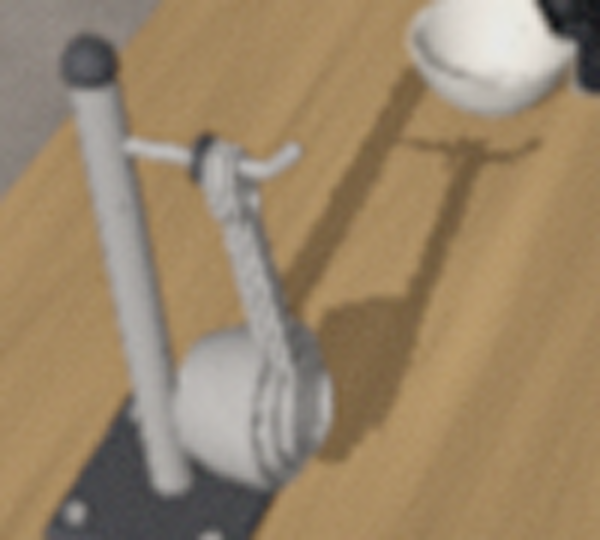

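>>> {"api": "jog_arm", "payload": {
  "plan": [
    [[0,0,0],[0,0,0],-0.7],
    [[0,0,0],[0,0,0],-0.7],
    [[0,0,0],[0,0,0],-0.7],
    [[0,0,0],[0,0,0],-0.7],
    [[0,0,0],[0,0,0],-0.7],
    [[0,0,0],[0,0,0],-0.7],
    [[0,0,0],[0,0,0],-0.7],
    [[0,0,0],[0,0,0],-0.7],
    [[0,0,0],[0,0,0],-0.7],
    [[0,0,0],[0,0,0],-0.7],
    [[0,0,0],[0,0,0],-0.7],
    [[0,0,0],[0,0,0],-0.7]
  ]
}}

```text
time: 44.85
tool_pos: [507.3, 108.2, 354.8]
tcp_rot: [180.0, 0.1, 2.0]
ft_force: [-0.3, -0.5, -0.7]
finger_gap: 13.0
```

```bash
python3 - <<'E'
from h import *
S=[snapshot('side')[0] for i in range(5)]
print(sense()['time'],[int(cv2.absdiff(S[0],s)[165:245,230:310].max()) for s in S])
cv2.imwrite('pics/g1.png',cv2.resize(S[-1][160:250,220:320],None,fx=6,fy=6,interpolation=cv2.INTER_CUBIC))
t,_=snapshot('top');t0=cv2.imread('pics/top0.png')
cv2.imwrite('pics/jar.png',cv2.resize(np.hstack([t0[180:220,420:465],t[180:220,420:465]]),None,fx=8,fy=8,interpolation=cv2.INTER_NEAREST))
E
```

```text
45.1 [0, 30, 29, 16, 35]
```

View pics/g1.png

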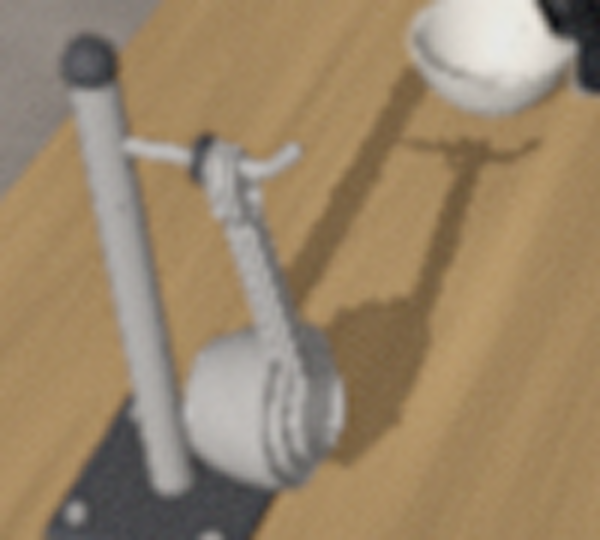

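View pics/jar.png

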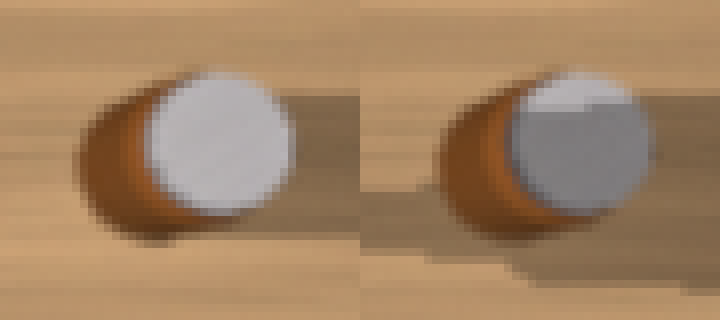

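>>> {"api": "jog_arm", "payload": {
  "plan": [
    [[0,0,0],[0,0,0],-0.7],
    [[0,0,0],[0,0,0],-0.7],
    [[0,0,0],[0,0,0],-0.7],
    [[0,0,0],[0,0,0],-0.7],
    [[0,0,0],[0,0,0],-0.7],
    [[0,0,0],[0,0,0],-0.7],
    [[0,0,0],[0,0,0],-0.7],
    [[0,0,0],[0,0,0],-0.7],
    [[0,0,0],[0,0,0],-0.7],
    [[0,0,0],[0,0,0],-0.7],
    [[0,0,0],[0,0,0],-0.7],
    [[0,0,0],[0,0,0],-0.7]
  ]
}}

```text
time: 46.65
tool_pos: [507.3, 108.2, 354.9]
tcp_rot: [180.0, 0.0, 2.0]
ft_force: [-0.3, -0.6, 0.1]
finger_gap: 12.8
```

>>> {"api": "jog_arm", "payload": {
  "plan": [
    [[0,0,0],[0,0,0],-0.7],
    [[0,0,0],[0,0,0],-0.7],
    [[0,0,0],[0,0,0],-0.7],
    [[0,0,0],[0,0,0],-0.7],
    [[0,0,0],[0,0,0],-0.7],
    [[0,0,0],[0,0,0],-0.7],
    [[0,0,0],[0,0,0],-0.7],
    [[0,0,0],[0,0,0],-0.7],
    [[0,0,0],[0,0,0],-0.7],
    [[0,0,0],[0,0,0],-0.7],
    [[0,0,0],[0,0,0],-0.7],
    [[0,0,0],[0,0,0],-0.7]
  ]
}}

```text
time: 48.15
tool_pos: [507.3, 108.2, 354.8]
tcp_rot: [180.0, 0.0, 2.0]
ft_force: [-1.0, 0.2, 0.3]
finger_gap: 12.9
```

```bash
python3 - <<'E'
from h import *
S=[snapshot('side')[0] for i in range(8)]
print(sense()['time'],[int(cv2.absdiff(S[0],s)[165:245,230:310].max()) for s in S],'static',[int(cv2.absdiff(S[0],s)[300:390,100:300].max()) for s in S])
p,_=snapshot('wrist');
cv2.imwrite('pics/g2.png',np.hstack([cv2.resize(p[20:170,250:400],(400,400),interpolation=cv2.INTER_CUBIC),cv2.resize(S[-1][160:240,225:305],(400,400),interpolation=cv2.INTER_CUBIC)]))
E
```

```text
48.55 [0, 11, 12, 11, 11, 12, 12, 13] static [0, 27, 25, 24, 23, 27, 26, 27]
```

View pics/g2.png

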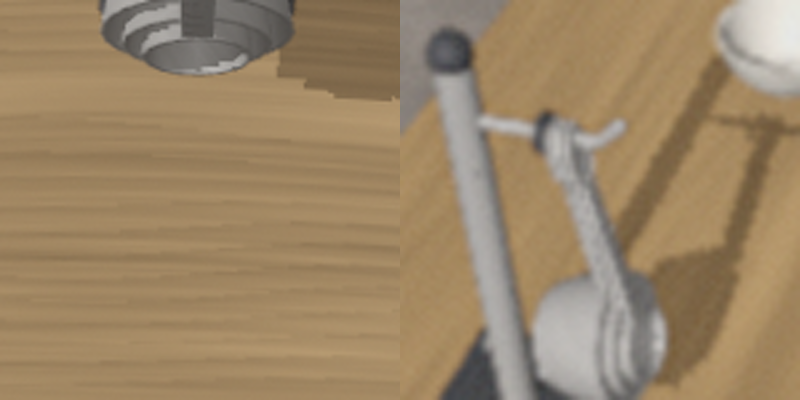

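```bash
python3 - <<'E'
from bench import *
print(hand_in())
E
```

```text
the job is handed in; nothing more can be done
None
```

All three cups are on the hook in the order asked: big, then mid, then small, mouths facing out towards the tip. I handed the job in at 48.6 s, with the gripper clear of everything.

- **How it went:** my first grasp of big led to a hanging pose the arm couldn't reach, so I set it back on the table and gripped it again with the tool tilted. I hung mid and small with that same tilted grip. After small let go, its loop stood about 8 mm out from mid's. I straddled the bar from above with the fingers and pushed the three loops back against the collar until I felt 8.6 N.
- **Cups:** right after that push, the wrist view from above showed the three loops touching each other and the collar. A later side view shows the loops still together, and the side and wrist views show the bowls nested. The cups swung for a few seconds after the push. In the last pictures the change around them was no more than camera noise, so I take them to be at rest.
- **Bystanders:** the loaf tin and dough bowl match the first pictures. The jar's patch differed in brightness (mean 21), but a close crop shows the arm's shadow on a jar that hasn't moved.
- **Disagreements:** the fingers' gap sensor read about 11 mm on the 14 mm handles. Each held loop also sat 2 to 5 mm higher in the wrist picture than I had predicted, so I corrected for that before threading each one.

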